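# Pack waiting snack cartons into the hot-holding box

### The arm

A 6-joint arm with a two-finger parallel gripper is mounted at the origin on a cart in front of the work surface, level with it; the furniture and walls round the work are solid. World frame = base frame: x ahead of the robot, y to its left, z up, the work surface at z = 0. Lengths are in mm, angles in degrees, forces in N, time in s.
With the tool pointing down it reaches from about 325 to 1000 mm from the base axis. Payload 5.1 kg.
Tool frame: the origin (TCP) lies midway between the tips of the shut fingers; the grasp point (between the pads) lies 19 mm behind it; z points along the fingers, y is the line along which they close (so a half turn about z gives the same grasp; the last joint's range is limited). The gripper opens to 85 mm and grips with 20 to 120 N. Pads are 22 mm wide; open, the fingers measure 114 mm over their backs; the gripper's body (76 mm by 85 mm) begins 54 mm behind the grasp point. The pads swing forward as they close: fully open they stand 13 mm farther back than shut.
Start: joints at [-73.889, 7.093, 94.555, -0, 78.352, -4.733], TCP at [231.256, -607.458, 200.822] pointing down, gripper open.
Joint ranges: [-149.61, 149.61], [-58.7, 133.49], [1.44, 155.28], [-77.14, 257.14], [18.33, 153.61], [-166.67, 166.67]. Speed limits (degrees/s): [147.25, 147.25, 180, 180, 180, 180].

### API

Orientations are given as a 3x3 rotation matrix whose columns are the frame's x, y, z axes.
In Python, from rig import ctrl gives the robot as it stands.
- The arm moves only by the shell command python3 -m inch 'ROWS' [OPENING] [FORCE]. ROWS is JSON, a list of rows, each a list of 2 entries, a list of its own where there are three numbers: the shift along the tool's x, y, z as a fraction of full scale, then the turn about the tool's z as a fraction of full scale. A call has 1 to 8 rows; each row shifts and turns the commanded pose from where the row before left it, along the tool's axes as they then stand; what a row does not reach is not made up. Full scale, the value 1, is 0.4 m for a shift and 90 degrees for a turn. A row lasts 1/12 s, in which the tool goes at most 41.7 mm and 7.16 degrees, less where a joint would pass 70% of its speed; a pose out of reach is approached as far as the arm can. A call with a number of a shift or a turn outside -1 to 1 is refused whole. A call with a gripper value outside its range is refused whole. OPENING is the opening, from 0 (shut) to 1 (fully open), set as the call begins (- or left out, the last holds). The fingers move at their own pace and stop on an object; FORCE is the grip in N (left out, the last holds). Time passes only in rows, so rows that do not move let the fingers close. It gives the time, the measured TCP pose, the force, the opening and the grip force at its end, in the units of the state.
- ctrl.get_state(): the state, without advancing time (a new reading comes with each control period).
- ctrl.snapshot(name): name is "side" or "top"; returns (picture, depth): 480x640x3 uint8, red, green, blue; 480x640 float32, mm along the optical axis (not along the pixel's ray), 0 where there is no reading.
- ctrl.camera_model(name): a dict with "mtx" (3x3 intrinsics, pixels), "R" (3x3) and "t" (3): a world point X has camera coordinates R X + t. Camera axes: x right, y down, z forward; pixel columns grow to the right and rows downward; lengths in mm; the calibration is good to about 2 mm. A picture is of the moment at which its call begins. camera_model takes no time and is no camera call.
- ctrl.finish_job(): hands the job in; it is judged then, once.
Trained networks look in the newest picture that a camera, given by its name, has taken for a name from the list of things; names that differ only in an ending like _2 or _b are one class to them, and where a whole thing is asked for, a point or a joint stands for the part that bears it (a point fixed in the world has none). Each returns a list of dicts, best first, with "score" (0 to 1); they miss things now and then, are a little off and sometimes report something else, mostly with a low value. They report only what shows in the picture. A call takes as long as a camera call.
- ctrl.spot_in(name, camera): "box" ([left, top, right, bottom] in pixels, round what is visible of it).
- ctrl.regions_of(name, camera): "mask" (480x640 bool, what is visible of it) and "box" ([left, top, right, bottom] in pixels, round what is visible of it).
The state is a dict: "time": time; "qpos": joint angles; "qd": joint speeds; "joint_efforts": joint torques, N m; "eef_pos": TCP position; "tcp_rot": TCP orientation; "wrist_force": force on the tool from outside, world axes, zero at the start; "moment": the same for the moment, N m; "gripper_width": finger opening in mm; "grip_force": force on a finger pad.
Only numpy, scipy, OpenCV 4.12 (cv2) and the standard library are available. Lean on these libraries where they do the work, as an engineer would, in place of code of your own. Each camera call takes 0.05 s, during which the arm holds its last target. There are 200 camera calls.

### The job

The packed snack cartons on the counter must be kept hot for the courier: lift the lid off the hot-holding box by its knob and set it down knob up on the clear counter, then lower every carton that is out on the counter flat onto the pile in the box's wire rack, in line with the pile, letting go only when you feel it rest (the pile's height is not known). Then put the lid back on so that it sits fully down on the rim. Do not press the cartons hard, do not drop them, and leave the other things on the counter where they are.

Things in the scene. Friction and masses are not known exactly. Their poses are not given: they have to be found in the camera images.
- warmer: Fixed hot-holding box of stainless steel, 200 x 212 mm (x, y), black dial panel on its front (-x) face. Origin: centre of its underside, on the counter; z up. Flat rim 115 mm above the origin, with a rolled upstand 8.5 mm high round the inner edge. The well is open 164 mm along x and 176 mm along y; its floor is 26 mm above the origin, the wire rack in its middle.
- warmer_rim (a point): Centre of the box's opening, at the height of its flat rim (115 mm above the counter); axes as the box's. The pile of cartons in the rack lies under this point, each carton flat with its length along the box's x. The top of the pile is anywhere from 47 to 88 mm above the counter, different at every start; it gives about 0.4 mm per newton.
- rack_top (a point): Top of the wire rack, on the box's middle line, 184 mm above the counter; axes as the box's. Upright wires, 5 mm thick, leave a carton 5 mm of play on every side: four at x +-60, y +-35.5 mm, flared outward over their top 12 mm, and one at each end at x +-77.5, y 0, ending 8 mm lower. The pile's long sides are free for fingers between the wires.
- lid: Loose deep steel lid, 184 x 195 mm (x, y), 0.44 to 0.66 kg, at the start on the box. Origin: centre of its skirt's lower edge; z up. Inside 177 x 189 mm and 90 mm deep: the skirt goes round the box's upstand with 5 mm of play each side and rests on the flat rim, lid x along box x (either way round). To pass over the rack its lower edge must be over 187 mm above the counter.
- lid_knob (a point): Centre of the black flat-sided knob on the lid, 58 x 26 x 28 mm (lid's x, y, z), 117 mm above the lid's origin; grip it across its 26 mm width, along the lid's y.
- carton_1_mid (a point): Closed kraft snack carton with a white band round it and a red spot on top, 140 x 56 x 26 mm (x, y, z), 0.11 to 0.23 kg; this point is its centre, 13 mm above its underside; x runs along its length, z up. Absent in some starts.
- carton_2_mid (a point): Closed kraft snack carton with a white band round it and a red spot on top, 140 x 56 x 26 mm (x, y, z), 0.11 to 0.23 kg; this point is its centre, 13 mm above its underside; x runs along its length, z up. Absent in some starts.
- carton_3_mid (a point): Closed kraft snack carton with a white band round it and a red spot on top, 140 x 56 x 26 mm (x, y, z), 0.11 to 0.23 kg; this point is its centre, 13 mm above its underside; x runs along its length, z up. Absent in some starts.
- carton_4_mid (a point): Closed kraft snack carton with a white band round it and a red spot on top, 140 x 56 x 26 mm (x, y, z), 0.11 to 0.23 kg; this point is its centre, 13 mm above its underside; x runs along its length, z up. Absent in some starts.
- stapler_grey: Loose grey stapler with a dark blue end, 172 x 36 x 43 mm, a bystander; origin: centre of its underside.
- chilli_jar: Loose glass spice jar with a green label and dark cap, 44 mm wide, 105 mm high, a bystander; origin: centre of its underside.
- pepper_jar: Loose glass spice jar with a green label and dark cap, 45 mm wide, 105 mm high, a bystander; origin: centre of its underside.

How it is judged (in metres and radians):
On the way, in this order (a step that is already met when the one before it is completed fails the run):
1. the lid has been lifted off and stands knob up on the counter, clear of the box, released (height (world z) of lid_knob between 0.109 and 0.125 m and angle between lid_knob's own z axis and vertical below 0.06 rad and horizontal distance between lid_knob and warmer_rim above 0.17 m and linear speed of lid below 0.03 m/s and contact force between the fingers and lid below 0.2 N), for 0.3 s.
2. every carton that was out lies flat in the rack on the pile, in line with it, released and at rest (x of carton_1_mid in the frame of warmer between -0.012 and 0.012 m and y of carton_1_mid in the frame of warmer between -0.012 and 0.012 m and z of carton_1_mid in the frame of warmer between 0.04 and 0.185 m and angle between each of carton_1_mid, carton_2_mid, carton_3_mid, carton_4_mid's own z axis and vertical below 0.09 rad and angle between the x axis of each of carton_1_mid, carton_2_mid, carton_3_mid, carton_4_mid and the x axis of warmer, either way round below 0.2 rad and linear speed of each of carton_1, carton_2, carton_3, carton_4 below 0.03 m/s and contact force between the fingers and carton_1 below 0.2 N and x of carton_2_mid in the frame of warmer between -0.012 and 0.012 m and y of carton_2_mid in the frame of warmer between -0.012 and 0.012 m and z of carton_2_mid in the frame of warmer between 0.04 and 0.185 m and contact force between the fingers and carton_2 below 0.2 N and x of carton_3_mid in the frame of warmer between -0.012 and 0.012 m and y of carton_3_mid in the frame of warmer between -0.012 and 0.012 m and z of carton_3_mid in the frame of warmer between 0.04 and 0.185 m and contact force between the fingers and carton_3 below 0.2 N and x of carton_4_mid in the frame of warmer between -0.012 and 0.012 m and y of carton_4_mid in the frame of warmer between -0.012 and 0.012 m and z of carton_4_mid in the frame of warmer between 0.04 and 0.185 m and contact force between the fingers and carton_4 below 0.2 N), for 0.3 s.
At the end, for the whole second after the job is handed in: All cartons present lie flat (within 5 degrees) on the pile in the rack, within 12 mm of its middle line both ways and in line within 11 degrees; the lid sits fully down on the rim, level, centred within 10 mm; everything is released and at rest (all of step 2 and x of lid_knob in the frame of warmer_rim between -0.01 and 0.01 m and y of lid_knob in the frame of warmer_rim between -0.01 and 0.01 m and z of lid_knob in the frame of warmer_rim between 0.11 and 0.121 m and angle between lid_knob's own z axis and vertical below 0.04 rad and linear speed of lid below 0.03 m/s and contact force between the fingers and lid below 0.2 N); the robot touches nothing.
It fails at once if a carton is dropped into the box (it falls free, at over 0.55 m/s, about 15 mm) ((horizontal distance between carton_1_mid and warmer_rim below 0.07 m and linear speed of carton_1 above 0.55 m/s and contact force between carton_1 and anything else below 0.05 N) or (horizontal distance between carton_2_mid and warmer_rim below 0.07 m and linear speed of carton_2 above 0.55 m/s and contact force between carton_2 and anything else below 0.05 N) or (horizontal distance between carton_3_mid and warmer_rim below 0.07 m and linear speed of carton_3 above 0.55 m/s and contact force between carton_3 and anything else below 0.05 N) or (horizontal distance between carton_4_mid and warmer_rim below 0.07 m and linear speed of carton_4 above 0.55 m/s and contact force between carton_4 and anything else below 0.05 N)).
It fails at once if a carton is pressed hard onto the pile (over 45 N) (contact force between any of carton_1, carton_2, carton_3, carton_4 and pile above 45 N or contact force between carton_1 and carton_2 above 45 N or contact force between any of carton_1, carton_2 and carton_3 above 45 N or contact force between any of carton_1, carton_2, carton_3 and carton_4 above 45 N).
It fails at once if a bystander (stapler, spice jars) is moved by more than 4 cm (distance of any of stapler_grey, chilli_jar, pepper_jar from where it was at the start of the episode above 0.04 m).
Of carton_1, carton_2, carton_3, carton_4 only 3 to 4 are there at a start; the rules pass over those that are not, and their reading is None.
At some moment in a run one of lid, carton_1, carton_2, carton_3, carton_4 may be knocked a few centimetres aside while the robot is not near it.
It also fails if it takes over 210 s, if anything falls off the work surface, if the arm or the gripper's body presses on something with over 40 N, if the wrist force passes 120 N, or if a joint passes its speed limit or range.

## Working session

There is one attempt and no reset: what is moved stays moved. The work goes in short steps, Python scripts to look and compute and a shell command to move; the robot and the scene stay as the last step left them, time stands still between calls to the robot, and variables do not carry over. Pictures are saved under pics/ and viewed, at most 14 in all, crops included, and the job is handed in when it is done.

```bash
ls; mkdir -p pics
cat > look.py <<'E'
import numpy as np, cv2
from rig import ctrl
def cloud(cam):
    p,d=ctrl.snapshot(cam); m=ctrl.camera_model(cam)
    K=np.array(m["mtx"]);R=np.array(m["R"]);t=np.array(m["t"]).ravel()
    v,u=np.mgrid[:480,:640]
    c=np.stack([(u-K[0,2])/K[0,0]*d,(v-K[1,2])/K[1,1]*d,d],-1)
    W=(c-t)@R
    W[d==0]=np.nan
    return p,W
def save(p,n): cv2.imwrite("pics/"+n+".png",p[...,::-1])
E
python3 - <<'E'
from look import *
s=ctrl.get_state(); print(s)
for c in("top","side"):
    p,W=cloud(c); save(p,c+"0"); np.save(c+"0.npy",W)
    m=ctrl.camera_model(c);print(c,-np.array(m["R"]).T@np.array(m["t"]).ravel())
    for n in("warmer","lid","lid_knob","carton_1_mid","stapler_grey","chilli_jar"):
        for r in ctrl.regions_of(n,c):
            if r["score"]<.3: continue
            P=W[r["mask"]]; P=P[~np.isnan(P[:,0])]
            if len(P)<10: continue
            zt=np.percentile(P[:,2],95); T=P[P[:,2]>zt-8]
            (cx,cy),(w,h),a=cv2.minAreaRect(T[:,:2].astype(np.float32))
            print(n,round(r["score"],2),np.round(r["box"]),"ztop %.0f"%zt,"rect %.0f %.0f  %.0fx%.0f a%.1f"%(cx,cy,w,h,a))
E
```

```text
pics
{'time': 0.0, 'qpos': array([-7.38901515e+01,  7.13488635e+00,  9.46332956e+01, -7.27880901e-04,
        7.83541203e+01, -4.73275160e+00]), 'qd': array([-0.04574735, -0.02639232, -0.0037801 ,  0.07381982,  0.07819555,
        0.03350585]), 'joint_efforts': array([-3.02176068e-04, -4.23615074e+01, -3.65450513e+01, -8.20125365e-05,
        7.02432735e-03, -1.97238684e-06]), 'eef_pos': array([ 231.0495608 , -606.82036644,  199.54551707]), 'tcp_rot': array([[ 9.34560524e-01,  3.55803685e-01, -6.04255320e-04],
       [ 3.55804160e-01, -9.34558296e-01,  2.04730115e-03],
       [ 1.63725473e-04, -2.12832340e-03, -9.99997722e-01]]), 'wrist_force': array([-0.23604171, -0.37474741,  0.31714718]), 'moment': array([ 0.02689438, -0.02687136, -0.00162768]), 'grip_force': 0.0, 'gripper_width': 85.34368258584125}
top [ 400.99582814   46.26861408 1226.50257712]
warmer 0.61 [416. 236. 521. 336.] ztop 117 rect 508 -220  279x146 a45.3
lid 0.58 [426. 230. 531. 326.] ztop 215 rect 555 -265  190x178 a89.5
lid_knob 0.94 [423. 228. 536. 328.] ztop 215 rect 555 -265  190x178 a89.5
carton_1_mid 0.83 [170. 239. 197. 301.] ztop 29 rect 585 383  140x58 a2.4
stapler_grey 0.65 [290. 189. 351. 246.] ztop 43 rect 720 64  167x27 a50.1
stapler_grey 0.35 [414. 236. 522. 339.] ztop 117 rect 509 -219  280x147 a45.0
chilli_jar 0.92 [365. 181. 390. 212.] ztop 108 rect 762 -69  43x42 a87.9
side [ 33.0714872  930.20441217 729.79449072]
warmer 0.73 [352. 213. 434. 270.] ztop 114 rect 505 -213  275x139 a44.5
lid 0.73 [353. 176. 432. 237.] ztop 221 rect 553 -256  58x22 a8.8
lid_knob 0.6 [356. 176. 434. 232.] ztop 222 rect 553 -258  58x24 a7.8
carton_1_mid 0.91 [224. 337. 287. 381.] ztop 27 rect 583 385  142x59 a2.0
stapler_grey 0.8 [266. 263. 324. 290.] ztop 41 rect 718 67  165x31 a50.2
chilli_jar 0.7 [298. 223. 311. 257.] ztop 105 rect 760 -65  41x42 a34.7
```

View pics/top0.png

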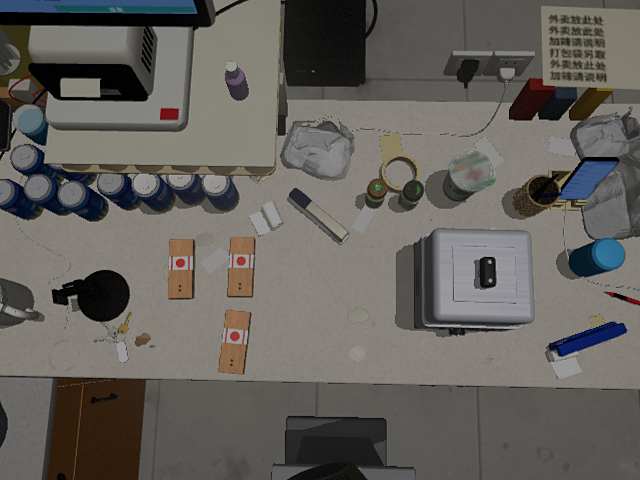

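View pics/side0.png

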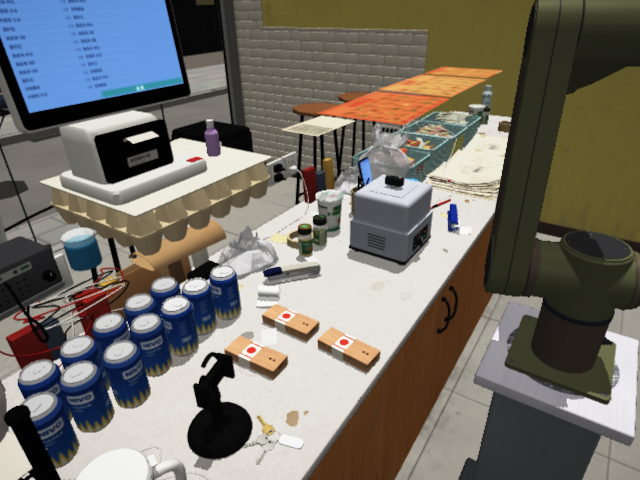

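Three cartons at top pixels (181,268), (241,266) and (235,342), kraft with a white band and red spot. The lidded box is at about (480,278) with its knob at (487,272). The counter around (325,310) is clear, below the stapler at (320,215) and the jars at (375,190) and (410,193).

```bash
cat >> look.py <<'E'
def rect(P):
    (cx,cy),(w,h),a=cv2.minAreaRect(P[:,:2].astype(np.float32))
    if w<h: w,h,a=h,w,a-90
    a=(a+90)%180-90
    return "c %.1f %.1f  %.0fx%.0f yaw %.1f  z %.1f n%d"%(cx,cy,w,h,a,np.median(P[:,2]),len(P))
def clusters(W,z0,z1,x0,x1,y0,y1,nmin=60):
    with np.errstate(invalid='ignore'):
        M=((W[...,2]>z0)&(W[...,2]<z1)&(W[...,0]>x0)&(W[...,0]<x1)&(W[...,1]>y0)&(W[...,1]<y1)).astype(np.uint8)
    n,L,st,ce=cv2.connectedComponentsWithStats(M,connectivity=4)
    for i in range(1,n):
        if st[i,4]>=nmin: print("  px",np.round(ce[i]),rect(W[L==i]))
E
python3 - <<'E'
from look import *
for c in("top","side"):
    W=np.load(c+"0.npy"); print(c)
    print(" floor",np.nanmedian(W[300:340,300:350,2]) if c=="top" else "", W[310,325] if c=="top" else "")
    print(" cartons");clusters(W,18,36,330,700,100,600)
    print(" knob");clusters(W,228,260,480,640,-350,-150,15)
    print(" lidtop");clusters(W,208,225,430,700,-400,-130)
    print(" lid wall");clusters(W,120,200,430,700,-400,-130)
    print(" rim");clusters(W,100,120,430,700,-400,-130)
    print(" clutter 8+ near lid spot");clusters(W,8,300,350,800,-120,250,10)
W=np.load("top0.npy")
for px in((330,290),(330,375),(255,300),(400,300)): print(px,np.round(W[px[1],px[0]]))
E
```

```text
top
 floor -0.38753516596778054 [496.01969113  43.89501344  -3.4968967 ]
 cartons
  px [241. 266.] c 592.5 242.4  141x58 yaw -0.2  z 25.3 n1452
  px [181. 269.] c 585.0 383.5  141x59 yaw 2.2  z 25.2 n1463
  px [105. 298.] c 517.5 555.5  99x80 yaw -15.4  z 20.3 n571
  px [234. 342.] c 418.6 248.8  140x57 yaw -4.4  z 25.5 n1559
 knob
  px [488. 272.] c 555.4 -264.4  57x27 yaw 2.0  z 244.6 n460
 lidtop
  px [484. 276.] c 555.3 -265.5  190x170 yaw -89.0  z 210.2 n5068
 lid wall
  px [443. 291.] c 512.8 -216.7  260x131 yaw 43.3  z 166.4 n1043
 rim
  px [447. 303.] c 509.3 -220.1  280x149 yaw 45.0  z 114.7 n720
 clutter 8+ near lid spot
  px [377. 192.] c 774.0 -81.0  79x44 yaw -45.0  z 100.5 n561
  px [319. 215.] c 718.5 65.0  170x32 yaw 50.6  z 38.1 n882
  px [272. 214.] c 717.9 173.7  61x34 yaw 26.5  z 29.2 n346
  px [246. 267.] c 592.5 231.5  141x37 yaw -0.4  z 25.2 n975
  px [241. 340.] c 419.5 233.1  137x34 yaw -0.1  z 25.4 n842
side
 floor  
 cartons
  px [291. 320.] c 589.5 243.9  142x60 yaw -1.1  z 25.4 n901
  px [349. 347.] c 417.2 251.5  141x60 yaw -4.0  z 25.4 n1135
  px [256. 354.] c 583.4 385.4  142x59 yaw 2.3  z 25.4 n1189
  px [222. 425.] c 517.0 559.0  103x81 yaw 0.3  z 19.7 n1087
 knob
  px [394. 180.] c 553.5 -260.7  57x26 yaw 3.1  z 239.6 n144
 lidtop
  px [394. 190.] c 551.8 -260.9  183x166 yaw 88.1  z 209.8 n793
 lid wall
  px [392. 212.] c 506.8 -216.9  260x132 yaw 45.1  z 160.9 n1856
 rim
  px [392. 227.] c 510.3 -217.2  278x154 yaw 42.2  z 112.6 n560
 clutter 8+ near lid spot
  px [305. 240.] c 759.0 -64.5  45x44 yaw 32.8  z 65.0 n438
  px [292. 271.] c 715.4 66.5  169x33 yaw 49.7  z 32.4 n678
  px [268. 291.] c 712.7 179.8  59x37 yaw 36.3  z 27.1 n226
  px [295. 317.] c 589.8 231.4  141x37 yaw -0.1  z 25.4 n514
  px [351. 341.] c 418.0 235.7  136x31 yaw -1.7  z 25.7 n455
(330, 290) [544.  33.  -7.]
(330, 375) [348.  30.  -5.]
(255, 300) [516. 209.   1.]
(400, 300) [ 522. -131.    0.]
```

```bash
cat >> look.py <<'E'
def plan(x,y,z,yaw):
    s=ctrl.get_state(); R=np.array(s["tcp_rot"]); p=np.array(s["eef_pos"])
    cy=np.degrees(np.arctan2(R[1,0],R[0,0])); turn=-(yaw-cy)
    turn=(turn+90)%180-90
    c=np.radians(cy-turn); X=np.array([np.cos(c),np.sin(c),0]); Y=np.array([np.sin(c),-np.cos(c),0])
    D=np.array([x,y,z])-p; f=np.array([D@X,D@Y,-D[2]])
    print("at",p.round(1),"yaw %.1f"%cy,"F",s["wrist_force"].round(1),"t %.1f"%s["time"],"w %.1f g %.1f"%(s["gripper_width"],s["grip_force"]))
    print("turn frac %.4f (rows>=%.1f) then shift frac"%(turn/90,abs(turn)/7.16),(f/400).round(4),"rows>=%.1f"%(np.linalg.norm(f)/41.7))
E
python3 -m inch '[[[0,0,-0.1],0],[[0,0,-0.1],0],[[0,0,-0.1],0],[[0,0,0],0.068],[[0,0,0],0.068],[[0,0,0],0.068],[[0,0,0],0]]' 1 40
python3 -c "
from look import *
plan(554.5,-262.5,300,2.5)"
```

```text
time: 1.28
eef_pos: [231.3, -607.5, 321.2]
tcp_rot: [[0.999, 0.042, 0.0], [0.042, -0.999, -0.001], [0.0, 0.001, -1.0]]
wrist_force: [-0.6, 0.7, -0.6]
gripper_width: 85.5
grip_force: 0.0
at [ 231.3 -607.5  321.2] yaw 2.4 F [-0.6  0.7 -0.6] t 1.3 w 85.5 g 0.0
turn frac -0.0013 (rows>=0.0) then shift frac [ 0.845  -0.8265  0.0531] rows>=11.3
```

```bash
python3 -m inch '[[[0.07,-0.069,0],0],[[0.07,-0.069,0],0],[[0.07,-0.069,0],0],[[0.07,-0.069,0],0],[[0.07,-0.069,0],0],[[0.07,-0.069,0],0],[[0.07,-0.069,0],0],[[0.07,-0.069,0],0]]' >/dev/null
python3 -m inch '[[[0.07,-0.069,0],0],[[0.07,-0.069,0],0],[[0.07,-0.069,0],0],[[0.07,-0.069,0],0],[[0,0,0.05],0],[[0,0,0],0],[[0,0,0],0]]' >/dev/null
python3 -c "
from look import *
plan(554.5,-262.5,221,2.5)
p,W=cloud('side'); clusters(W,228,248,480,640,-350,-150,15)"
```

```text
at [ 551.9 -261.4  299. ] yaw 2.6 F [-0.9  0.5 -0.4] t 2.5 w 85.4 g 0.0
turn frac 0.0014 (rows>=0.0) then shift frac [0.0063 0.003  0.1951] rows>=1.9
  px [394. 180.] c 553.2 -259.6  59x27 yaw 5.6  z 240.0 n140
```

```bash
python3 -m inch '[[[0.006,0.002,0.05],0],[[0,0,0.05],0],[[0,0,0.05],0],[[0,0,0.025],0],[[0,0,0.01],0],[[0,0,0.007],0],[[0,0,0],0],[[0,0,0],0]]' 1
python3 -m inch '[[[0,0,0],0],[[0,0,0],0],[[0,0,0],0],[[0,0,0],0],[[0,0,0],0],[[0,0,0],0],[[0,0,0],0]]' 0 60
```

```text
time: 3.25
eef_pos: [555.5, -263.3, 225.6]
tcp_rot: [[0.999, 0.043, 0.002], [0.043, -0.999, -0.001], [0.002, 0.001, -1.0]]
wrist_force: [-0.3, -0.4, 0.2]
gripper_width: 85.4
grip_force: 0.0
time: 3.83
eef_pos: [555.0, -262.6, 224.0]
tcp_rot: [[0.999, 0.043, -0.0], [0.043, -0.999, 0.0], [-0.0, -0.0, -1.0]]
wrist_force: [0.2, -1.0, -0.0]
gripper_width: 0.5
grip_force: 0.0
```

Run:
```python
from look import *
p,W=cloud('side'); save(cv2.resize(p[130:290,320:480],(800,800))[:600],"grip1")
clusters(W,228,248,480,640,-350,-150,5)
p,W=cloud('top'); save(cv2.resize(p[180:360,380:620],(800,600)),"grip1t")
clusters(W,208,225,430,700,-400,-130)
```

```text
px [395. 180.] c 553.3 -259.9  59x27 yaw 0.1  z 240.0 n143
  px [462. 267.] c 557.5 -239.4  170x134 yaw -0.2  z 210.1 n2368
  px [526. 284.] c 537.7 -345.1  22x20 yaw -33.7  z 209.6 n65
```

View pics/grip1.png

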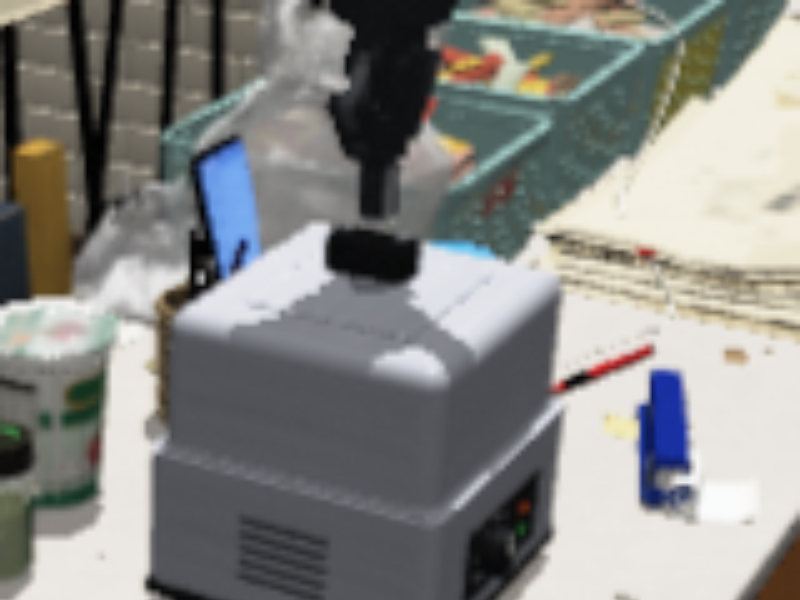

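Run:
```python
from look import *
p,W=cloud('side')
m=ctrl.camera_model('side');s=ctrl.get_state();print(s["eef_pos"],s["qpos"],s["gripper_width"])
c=np.array(m["R"])@s["eef_pos"]+np.array(m["t"]).ravel();u=np.array(m["mtx"])@c;print(u/u[2])
for v in range(155,190,2): print(v,W[v,392:400:2].round(0).tolist())
```

```text
[ 554.99557609 -262.67266071  223.96793871] [-3.03360726e+01  1.84823374e+00  9.78807467e+01  1.00757290e-03
  8.02776791e+01  5.71783659e+01] 0.2834872511166046
[393.7235796  183.27234549   1.        ]
155 [[545.0, -214.0, 330.0], [539.0, -214.0, 330.0], [547.0, -248.0, 320.0], [542.0, -251.0, 320.0]]
157 [[546.0, -217.0, 323.0], [539.0, -215.0, 324.0], [539.0, -231.0, 320.0], [542.0, -252.0, 313.0]]
159 [[556.0, -240.0, 308.0], [542.0, -223.0, 315.0], [538.0, -228.0, 315.0], [542.0, -252.0, 307.0]]
161 [[554.0, -237.0, 303.0], [546.0, -234.0, 305.0], [537.0, -228.0, 309.0], [540.0, -249.0, 302.0]]
163 [[559.0, -248.0, 293.0], [552.0, -247.0, 295.0], [542.0, -239.0, 299.0], [541.0, -252.0, 295.0]]
165 [[560.0, -251.0, 286.0], [554.0, -254.0, 286.0], [544.0, -246.0, 290.0], [541.0, -254.0, 288.0]]
167 [[556.0, -245.0, 282.0], [553.0, -253.0, 280.0], [547.0, -252.0, 281.0], [545.0, -264.0, 278.0]]
169 [[557.0, -248.0, 274.0], [551.0, -249.0, 275.0], [546.0, -252.0, 275.0], [542.0, -257.0, 275.0]]
171 [[559.0, -253.0, 266.0], [553.0, -254.0, 267.0], [546.0, -254.0, 268.0], [541.0, -256
[... 220 characters left out ...]
560.0, -258.0, 245.0], [553.0, -257.0, 247.0], [550.0, -265.0, 245.0], [543.0, -266.0, 246.0]]
179 [[557.0, -252.0, 241.0], [549.0, -249.0, 244.0], [545.0, -256.0, 242.0], [539.0, -256.0, 243.0]]
181 [[555.0, -248.0, 236.0], [551.0, -255.0, 235.0], [543.0, -251.0, 238.0], [537.0, -253.0, 238.0]]
183 [[555.0, -249.0, 230.0], [549.0, -251.0, 230.0], [542.0, -251.0, 231.0], [537.0, -253.0, 232.0]]
185 [[555.0, -251.0, 222.0], [549.0, -251.0, 223.0], [544.0, -255.0, 223.0], [534.0, -249.0, 227.0]]
187 [[555.0, -252.0, 215.0], [550.0, -256.0, 215.0], [544.0, -257.0, 216.0], [541.0, -266.0, 213.0]]
189 [[554.0, -250.0, 210.0], [549.0, -254.0, 209.0], [541.0, -252.0, 211.0], [539.0, -261.0, 209.0]]
```

```bash
python3 -m inch '[[[0,0,0],0],[[0,0,0],0],[[0,0,0],0],[[0,0,0],0],[[0,0,0],0],[[0,0,0],0],[[0,0,0],0],[[0,0,0],0]]' 0.7
python3 - <<'E'
from look import *
p,W=cloud('side'); save(cv2.resize(p[110:200,335:455],(800,600),interpolation=cv2.INTER_NEAREST),"open1")
E
```

```text
time: 4.65
eef_pos: [555.0, -262.7, 224.0]
tcp_rot: [[0.999, 0.043, -0.0], [0.043, -0.999, 0.0], [-0.0, -0.0, -1.0]]
wrist_force: [0.4, 0.3, 0.2]
gripper_width: 59.5
grip_force: 0.0
```

View pics/open1.png

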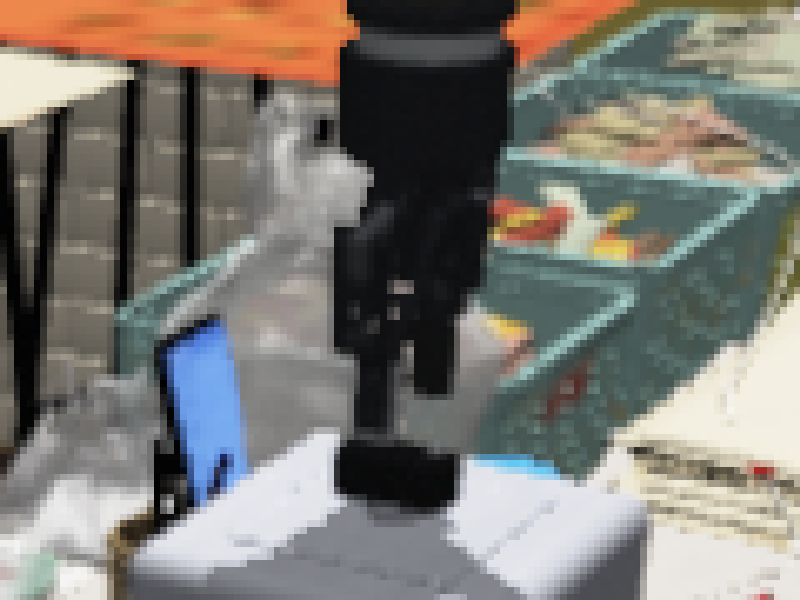

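The image shows both fingertips ending above the knob (crop rows 395–435, knob top at about 440). The real tip is therefore about 33 mm higher than reported, so I'll trust the cameras and go lower carefully.

```bash
python3 -m inch '[[[0,0,0.02],0],[[0,0,0.02],0],[[0,0,0.02],0],[[0,0,0.015],0],[[0,0,0],0],[[0,0,0],0]]' 
python3 -m inch '[[[0,0,0],0],[[0,0,0],0],[[0,0,0],0],[[0,0,0],0],[[0,0,0],0],[[0,0,0],0],[[0,0,0],0]]' 0 60
```

```text
time: 5.2
eef_pos: [554.6, -262.4, 192.9]
tcp_rot: [[0.999, 0.043, -0.002], [0.043, -0.999, 0.001], [-0.002, -0.001, -1.0]]
wrist_force: [-0.2, 0.5, 0.5]
gripper_width: 60.2
grip_force: 0.0
time: 5.78
eef_pos: [555.5, -263.3, 195.0]
tcp_rot: [[0.999, 0.043, 0.002], [0.043, -0.999, -0.001], [0.002, 0.001, -1.0]]
wrist_force: [0.4, -1.9, 3.6]
gripper_width: 24.8
grip_force: 59.8
```

```bash
python3 -m inch '[[[0,0,-0.01],0],[[0,0,-0.03],0],[[0,0,-0.05],0],[[0,0,-0.06],0],[[0,0,-0.06],0],[[0,0,-0.03],0],[[0,0,-0.01],0],[[0,0,0],0]]'
python3 - <<'E'
from look import *
plan(505,35,295,2.5)
p,W=cloud('side'); save(cv2.resize(p[90:290,320:480],(480,600)),"lift")
E
```

```text
time: 6.45
eef_pos: [554.9, -262.4, 293.7]
tcp_rot: [[0.999, 0.044, -0.0], [0.044, -0.999, 0.001], [-0.0, -0.001, -1.0]]
wrist_force: [-0.4, 0.3, -5.6]
gripper_width: 24.8
grip_force: 62.0
at [ 554.9 -262.4  293.7] yaw 2.5 F [-0.4  0.3 -5.6] t 6.5 w 24.8 g 62.0
turn frac 0.0001 (rows>=0.0) then shift frac [-0.0923 -0.7483 -0.0032] rows>=7.2
```

View pics/lift.png

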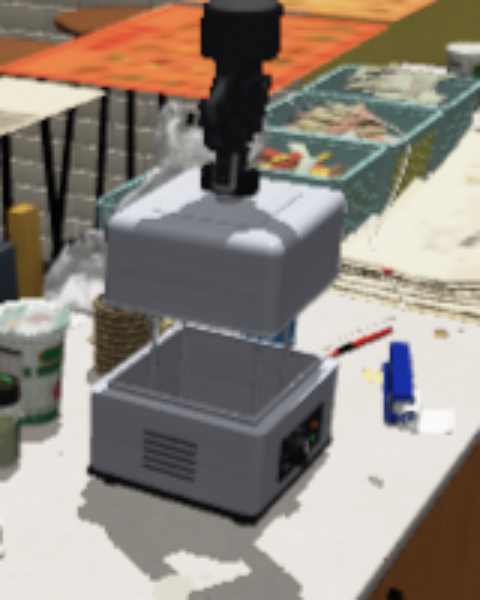

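The lid hangs level, with its lower edge (crop row ~310) above the rack wires. I'll carry it over to the clear counter.

```bash
python3 -m inch '[[[-0.004,-0.03,0],0],[[-0.008,-0.06,0],0],[[-0.009,-0.075,0],0],[[-0.009,-0.075,0],0],[[-0.009,-0.075,0],0],[[-0.009,-0.075,0],0],[[-0.009,-0.075,0],0],[[-0.009,-0.075,0],0]]' >/dev/null
python3 -m inch '[[[-0.009,-0.075,0],0],[[-0.009,-0.07,0],0],[[-0.006,-0.045,0],0],[[-0.002,-0.018,0],0],[[0,0,0],0],[[0,0,0],0]]'
python3 - <<'E'
from look import *
plan(505,35,80,2.5)
p,W=cloud('top'); save(p,"carry")
clusters(W,6,300,380,640,-200,200,30)
p,W=cloud('side'); clusters(W,18,36,330,700,100,600)
E
```

```text
time: 7.67
eef_pos: [504.7, 34.6, 292.7]
tcp_rot: [[0.999, 0.044, -0.002], [0.044, -0.999, -0.001], [-0.002, 0.001, -1.0]]
wrist_force: [-0.1, -1.6, -5.6]
gripper_width: 24.5
grip_force: 62.0
at [504.7  34.6 292.7] yaw 2.5 F [-0.1 -1.6 -5.6] t 7.7 w 24.5 g 62.0
turn frac 0.0003 (rows>=0.0) then shift frac [ 0.0009 -0.001   0.5319] rows>=5.1
  px [424. 287.] c 548.5 -179.7  183x40 yaw -0.0  z 112.4 n1656
  px [277. 287.] c 511.1 130.0  66x3 yaw 2.5  z 297.4 n55
  px [331. 345.] c 413.2 31.7  121x4 yaw -88.8  z 289.9 n183
  px [291. 319.] c 590.2 243.6  142x59 yaw 0.1  z 25.5 n895
  px [349. 347.] c 416.5 250.9  142x59 yaw -4.2  z 25.4 n1141
  px [256. 354.] c 582.8 385.3  142x61 yaw 4.5  z 25.5 n1188
  px [221. 425.] c 519.3 560.3  98x87 yaw 6.9  z 19.8 n1075
```

```bash
python3 -m inch '[[[0,0,0.03],0],[[0,0,0.07],0],[[0,0,0.1],0],[[0,0,0.1],0],[[0,0,0.1],0],[[0,0,0.07],0],[[0,0,0.03],0],[[0,0,0.01],0]]' >/dev/null
python3 -m inch '[[[0,0,0.005],0],[[0,0,0.005],0],[[0,0,0.004],0],[[0,0,0],0]]'
python3 -m inch '[[[0,0,0.003],0],[[0,0,0.003],0],[[0,0,0],0]]'
```

```text
time: 8.77
eef_pos: [506.8, 34.5, 86.4]
tcp_rot: [[0.999, 0.043, 0.004], [0.043, -0.999, -0.0], [0.004, 0.0, -1.0]]
wrist_force: [-0.2, -0.6, -6.6]
gripper_width: 24.7
grip_force: 61.9
time: 9.02
eef_pos: [505.4, 34.6, 82.3]
tcp_rot: [[0.999, 0.043, 0.001], [0.043, -0.999, -0.0], [0.001, 0.0, -1.0]]
wrist_force: [-0.0, -0.2, -6.3]
gripper_width: 24.7
grip_force: 61.9
```

```bash
python3 -m inch '[[[0,0,0.002],0],[[0,0,0.002],0],[[0,0,0],0],[[0,0,0],0]]'
python3 -m inch '[[[0,0,0.002],0],[[0,0,0.001],0],[[0,0,0],0],[[0,0,0],0]]'
```

```text
time: 9.35
eef_pos: [505.5, 34.6, 80.6]
tcp_rot: [[0.999, 0.043, 0.0], [0.043, -0.999, -0.0], [0.0, 0.0, -1.0]]
wrist_force: [-0.6, -0.1, -6.0]
gripper_width: 25.1
grip_force: 62.0
time: 9.68
eef_pos: [505.5, 34.6, 80.1]
tcp_rot: [[0.999, 0.043, 0.0], [0.043, -0.999, -0.0], [0.0, 0.0, -1.0]]
wrist_force: [-5.3, 0.8, 3.9]
gripper_width: 24.6
grip_force: 63.1
```

```bash
python3 -m inch '[[[0,0,0],0],[[0,0,0],0],[[0,0,0],0],[[0,0,0],0],[[0,0,0],0],[[0,0,0],0]]' 0.8
python3 -m inch '[[[0,0,-0.02],0],[[0,0,-0.06],0],[[0,0,-0.1],0],[[0,0,-0.1],0],[[0,0,-0.1],0],[[0,0,-0.06],0],[[0,0,0],0],[[0,0,0],0]]' 1
python3 - <<'E'
from look import *
p,W=cloud('top'); save(cv2.resize(p[210:360,390:560],(680,600)),"box"); np.save("box.npy",W)
plan(418,250,150,-4.2)
print("rim");clusters(W,106,119,430,700,-400,-130)
print("upst+rim");clusters(W,106,130,430,700,-400,-130)
print("wire");clusters(W,135,200,430,700,-400,-130,2)
print("pile");clusters(W,40,105,475,635,-340,-180,20)
ps,S=cloud('side'); np.save("boxs.npy",S)
print("S rim");clusters(S,106,130,430,700,-400,-130)
print("S wire");clusters(S,135,200,430,700,-400,-130,2)
print("S pile");clusters(S,40,105,475,635,-340,-180,20)
print("cart");clusters(S,18,36,330,700,100,600)
print("lid");clusters(W,85,110,330,700,-120,180)
clusters(S,85,110,330,700,-120,180)
E
```

```text
time: 10.18
eef_pos: [505.5, 34.6, 79.3]
tcp_rot: [[0.999, 0.043, 0.0], [0.043, -0.999, 0.0], [0.0, -0.0, -1.0]]
wrist_force: [-0.4, -0.3, 0.4]
gripper_width: 68.5
grip_force: 0.0
time: 10.85
eef_pos: [506.4, 34.6, 258.2]
tcp_rot: [[0.999, 0.043, 0.005], [0.043, -0.999, -0.0], [0.005, 0.0, -1.0]]
wrist_force: [-0.4, -0.3, -0.3]
gripper_width: 85.5
grip_force: 0.0
at [505.3  34.6 255.7] yaw 2.5 F [ 0.5  0.2 -0.8] t 10.9 w 85.7 g 0.0
turn frac 0.0743 (rows>=0.9) then shift frac [-0.2571 -0.521   0.2642] rows>=6.1
rim
  px [470. 283.] c 556.6 -267.3  214x201 yaw 89.4  z 114.5 n2426
upst+rim
  px [471. 282.] c 556.6 -267.3  214x201 yaw 89.4  z 115.3 n3300
wire
  px [476. 240.] c 635.3 -266.9  9x4 yaw -8.3  z 161.4 n24
  px [459. 247.] c 617.0 -226.6  14x4 yaw 74.8  z 173.4 n27
  px [496. 248.] c 616.9 -307.0  14x5 yaw -75.8  z 174.6 n38
  px [460. 306.] c 495.8 -226.2  13x5 yaw -77.3  z 180.1 n20
  px [499. 307.] c 494.9 -306.4  16x5 yaw 82.9  z 176.6 n40
  px [478. 316.] c 477.6 -265.3  7x3 yaw 4.7  z 161.8 n19
pile
  px [465. 249.] c 632.4 -266.6  4x3 yaw 47.0  z 72.4 n21
  px [463. 28
[... 297 characters left out ...]
n858
S wire
  px [382. 193.] c 614.2 -305.6  22x4 yaw -75.8  z 167.3 n23
  px [371. 199.] c 625.2 -247.6  61x8 yaw -66.1  z 163.5 n30
  px [416. 204.] c 485.0 -285.5  56x9 yaw -66.7  z 161.0 n47
  px [406. 211.] c 494.5 -226.8  19x5 yaw -74.5  z 154.3 n23
S pile
cart
  px [348. 307.] c 499.0 128.7  185x29 yaw 8.2  z 26.8 n360
  px [291. 319.] c 589.9 243.4  141x61 yaw 1.0  z 25.4 n898
  px [349. 347.] c 417.6 251.0  143x61 yaw -3.8  z 25.4 n1143
  px [256. 354.] c 583.2 384.3  143x60 yaw 2.8  z 25.4 n1192
  px [221. 426.] c 517.8 558.5  101x82 yaw 0.0  z 19.6 n1115
lid
  px [332. 324.] c 460.8 28.0  133x101 yaw 87.7  z 94.3 n2506
  px [361. 272.] c 502.4 37.2  195x183 yaw -88.1  z 93.8 n2470
```

View pics/box.png

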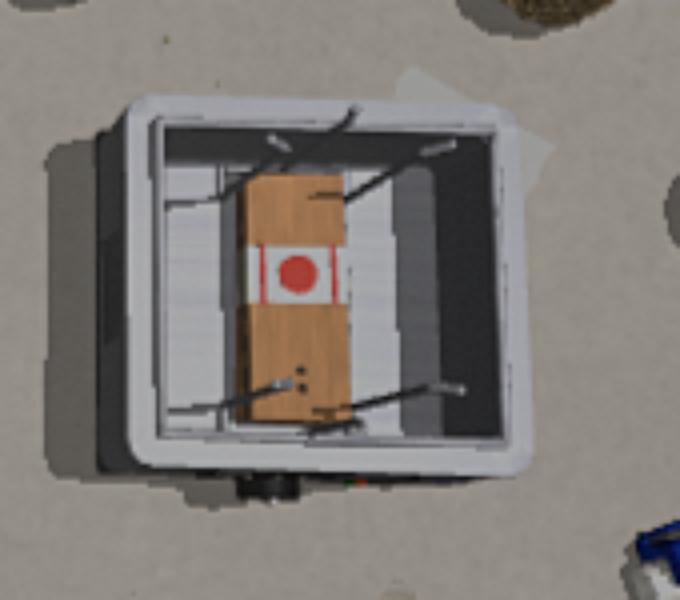

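The box is open. Its rim spans crop (125,95)–(535,470), the pile's top carton is at (297,300) with its spot at (297,273), and the wire tips are clear of it. The lid stands on the counter, so I'll go to carton A at (418,250).

```bash
python3 -m inch '[[[0,0,0],0.074],[[-0.03,-0.06,0],0],[[-0.045,-0.09,0.02],0],[[-0.045,-0.09,0.04],0],[[-0.045,-0.09,0.06],0],[[-0.045,-0.09,0.08],0],[[-0.03,-0.066,0.08],0],[[-0.017,-0.035,0.08],0]]' 1 >/dev/null
python3 -m inch '[[[0,0,0.08],0],[[0,0,0.04],0],[[0,0,0],0],[[0,0,0],0]]' 0.9
python3 - <<'E'
from look import *
plan(418,250,-27,-4.2)
p,W=cloud('side'); save(cv2.resize(p[200:400,240:440],(600,600)),"cA")
clusters(W,18,36,330,500,100,600); clusters(W,36,110,330,500,150,350)
E
```

```text
time: 11.95
eef_pos: [421.4, 235.6, 71.2]
tcp_rot: [[0.997, -0.073, -0.005], [-0.073, -0.997, -0.002], [-0.005, 0.002, -1.0]]
wrist_force: [-0.1, -0.5, 0.7]
gripper_width: 76.8
grip_force: 0.0
at [421.4 235.6  71.2] yaw -4.2 F [-0.1 -0.5  0.7] t 11.9 w 76.8 g 0.0
turn frac 0.0004 (rows>=0.0) then shift frac [-0.0112 -0.0352  0.2455] rows>=2.4
  px [363. 312.] c 447.5 127.3  89x27 yaw 19.5  z 27.3 n188
  px [349. 347.] c 416.8 251.1  142x60 yaw -5.1  z 25.5 n1126
  px [232. 431.] c 483.7 560.4  79x32 yaw 89.7  z 19.2 n366
```

View pics/cA.png

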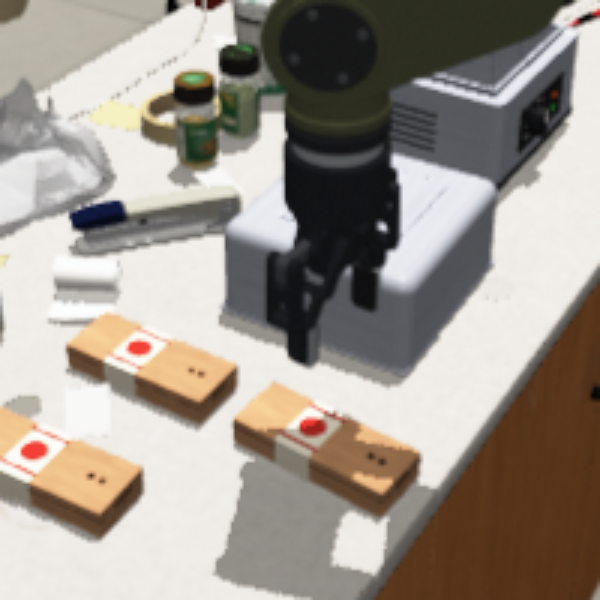

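The open fingers (crop 303,360 and 365,305) are above carton A, about 14 mm short in y. I'll correct that and descend.

```bash
python3 -m inch '[[[-0.005,-0.018,0],0],[[-0.005,-0.018,0],0],[[0,0,0.06],0],[[0,0,0.07],0],[[0,0,0.04],0],[[0,0,0],0],[[0,0,0],0]]' 0.95
python3 - <<'E'
from look import *
plan(418,250,-27,-4.2)
p,W=cloud('side')
clusters(W,28,110,330,500,150,350,8)
clusters(W,18,28,330,500,150,350)
E
```

```text
time: 12.58
eef_pos: [420.6, 251.5, 6.1]
tcp_rot: [[0.997, -0.073, -0.0], [-0.073, -0.997, 0.0], [-0.0, -0.0, -1.0]]
wrist_force: [-0.5, 0.6, -0.4]
gripper_width: 81.0
grip_force: 0.0
at [420.6 251.5   6.1] yaw -4.2 F [-0.5  0.6 -0.4] t 12.6 w 81.0 g 0.0
turn frac 0.0003 (rows>=0.0) then shift frac [-0.0063  0.0042  0.0828] rows>=0.8
  px [360. 316.] c 413.8 213.0  66x27 yaw -89.9  z 80.4 n209
  px [335. 338.] c 421.0 294.1  58x26 yaw 85.3  z 95.1 n231
  px [353. 349.] c 416.1 251.5  141x59 yaw -3.6  z 25.2 n868
```

```bash
python3 -m inch '[[[-0.006,0.004,0.02],0],[[0,0,0.03],0],[[0,0,0.015],0],[[0,0,0],0],[[0,0,0],0]]' 0.95
python3 - <<'E'
from look import *
p,W=cloud('side')
for y0,y1 in((195,219),(283,310)):
    m=(W[...,0]>395)&(W[...,0]<445)&(W[...,1]>y0)&(W[...,1]<y1)&(W[...,2]>8)&(W[...,2]<60); print(W[m][:,2].min() if m.any() else None, m.sum(), W[m].mean(0))
E
python3 -m inch '[[[0,0,0.01],0],[[0,0,0.006],0],[[0,0,0],0],[[0,0,0],0]]' 0.95
```

```text
time: 13.05
eef_pos: [417.5, 249.3, -21.0]
tcp_rot: [[0.997, -0.073, -0.001], [-0.073, -0.997, -0.001], [-0.001, 0.001, -1.0]]
wrist_force: [0.8, 0.1, 0.1]
gripper_width: 81.5
grip_force: 0.0
21.591472249986726 113 [410.64476316 206.43163578  41.07316119]
20.805561128983015 98 [413.84882329 297.0698978   40.37218209]
time: 13.43
eef_pos: [417.9, 249.6, -26.9]
tcp_rot: [[0.997, -0.073, -0.0], [-0.073, -0.997, -0.0], [-0.0, 0.0, -1.0]]
wrist_force: [0.8, 0.1, 0.7]
gripper_width: 81.2
grip_force: 0.0
```

```bash
python3 -m inch '[[[0,0,0],0],[[0,0,0],0],[[0,0,0],0],[[0,0,0],0],[[0,0,0],0]]' 0.3 40
python3 -m inch '[[[0,0,-0.01],0],[[0,0,-0.03],0],[[0,0,-0.06],0],[[0,0,-0.09],0],[[0,0,-0.1],0],[[0,0,-0.1],0],[[0,0,-0.1],0],[[0,0,-0.06],0]]'
python3 - <<'E'
from look import *
plan(555,-265,205,-0.5)
E
```

```text
time: 13.85
eef_pos: [418.5, 249.9, -26.3]
tcp_rot: [[0.997, -0.073, 0.001], [-0.073, -0.997, 0.0], [0.001, -0.001, -1.0]]
wrist_force: [1.5, 0.1, 1.6]
gripper_width: 55.1
grip_force: 44.2
time: 14.52
eef_pos: [419.2, 250.2, 199.1]
tcp_rot: [[0.997, -0.073, 0.006], [-0.073, -0.997, 0.003], [0.006, -0.003, -1.0]]
wrist_force: [1.1, 0.8, -1.3]
gripper_width: 55.2
grip_force: 43.9
at [419.2 250.2 199.1] yaw -4.2 F [ 1.1  0.8 -1.3] t 14.5 w 55.2 g 43.9
turn frac -0.0408 (rows>=0.5) then shift frac [ 0.3507  1.2849 -0.0147] rows>=12.8
```

```bash
python3 -m inch '[[[0,0,0],-0.041],[[0.01,0.04,0],0],[[0.02,0.07,0],0],[[0.023,0.085,0],0],[[0.023,0.085,0],0],[[0.023,0.085,0],0],[[0.023,0.085,0],0],[[0.023,0.085,0],0]]' >/dev/null
python3 -m inch '[[[0.023,0.085,0],0],[[0.023,0.085,0],0],[[0.023,0.085,0],0],[[0.023,0.085,0],0],[[0.023,0.085,0],0],[[0.023,0.085,0],0],[[0.023,0.085,0],0],[[0.023,0.085,0],0]]' >/dev/null
python3 -m inch '[[[0.02,0.07,0],0],[[0.01,0.04,0],0],[[0.005,0.02,0],0],[[0,0,0],0],[[0,0,0],0]]'
cat >> look.py <<'E'
def overrack(n,zb=212,zt=265):
    for c in("top","side"):
        p,W=cloud(c); print(c); clusters(W,zb,zt,450,660,-340,-180,30)
        if n: save(cv2.resize(p[190:350,390:560] if c=="top" else p[130:270,330:460],(640,600)),n+c)
    s=ctrl.get_state(); print(s["eef_pos"].round(1),s["wrist_force"].round(1))
E
python3 - <<'E'
from look import *
plan(555,-265,180,-0.5)
overrack("r1",205,260)
E
```

```text
time: 16.27
eef_pos: [558.7, -288.6, 193.1]
tcp_rot: [[1.0, -0.008, -0.001], [-0.008, -1.0, 0.001], [-0.001, -0.001, -1.0]]
wrist_force: [0.6, 0.9, -1.8]
gripper_width: 55.3
grip_force: 43.8
at [ 558.7 -288.6  193.1] yaw -0.5 F [ 0.6  0.9 -1.8] t 16.3 w 55.3 g 43.8
turn frac 0.0003 (rows>=0.0) then shift frac [-0.0097 -0.059   0.0328] rows>=0.7
top
  px [496. 244.] c 604.0 -288.3  53x51 yaw 89.5  z 244.4 n557
  px [487. 279.] c 537.6 -261.7  28x18 yaw -5.4  z 238.9 n89
side
  px [398. 178.] c 557.5 -286.0  143x84 yaw -0.1  z 242.4 n640
[ 558.8 -288.   193.3] [-0.7 -0.5 -2.2]
```

```bash
python3 -m inch '[[[-0.003,-0.02,0],0],[[-0.003,-0.02,0],0],[[-0.003,-0.018,0],0],[[0,0,0],0],[[0,0,0],0],[[0,0,0],0]]'
python3 - <<'E'
from look import *
overrack("r1",205,260)
W=cloud("top")[1]; print("edge rows top carton")
with np.errstate(invalid='ignore'):
  M=(W[...,2]>236)&(W[...,2]<252)&(W[...,0]>470)&(W[...,0]<640)&(W[...,1]>-310)&(W[...,1]<-220)
print(rect(W[M]),W[M].min(0),W[M].max(0))
S=cloud("side")[1]
with np.errstate(invalid='ignore'):
  M=(S[...,2]>222)&(S[...,2]<250)&(S[...,0]>470)&(S[...,0]<640)&(S[...,1]>-310)&(S[...,1]<-220)
print(rect(S[M]),S[M].min(0),S[M].max(0))
E
```

```text
time: 16.87
eef_pos: [555.7, -266.1, 193.5]
tcp_rot: [[1.0, -0.008, 0.0], [-0.008, -1.0, -0.0], [0.0, 0.0, -1.0]]
wrist_force: [-1.4, 0.7, -1.8]
gripper_width: 55.1
grip_force: 43.8
top
  px [483. 245.] c 601.5 -262.7  51x47 yaw -1.3  z 245.0 n499
  px [475. 279.] c 539.3 -235.4  20x16 yaw -15.5  z 238.5 n55
side
  px [396. 180.] c 553.5 -262.7  144x76 yaw -2.6  z 242.6 n665
[ 555.7 -266.5  193.4] [-0.5 -0.7 -1.3]
edge rows top carton
c 585.5 -244.8  107x42 yaw -27.2  z 245.0 n489 [ 528.41131652 -286.2328048   236.26917141] [ 626.55442024 -229.17828468  249.76718226]
c 553.8 -260.9  142x78 yaw -2.8  z 242.2 n582 [ 482.30721836 -299.97259699  222.00215538] [ 624.83779504 -222.14062101  249.89967622]
```

View pics/r1side.png

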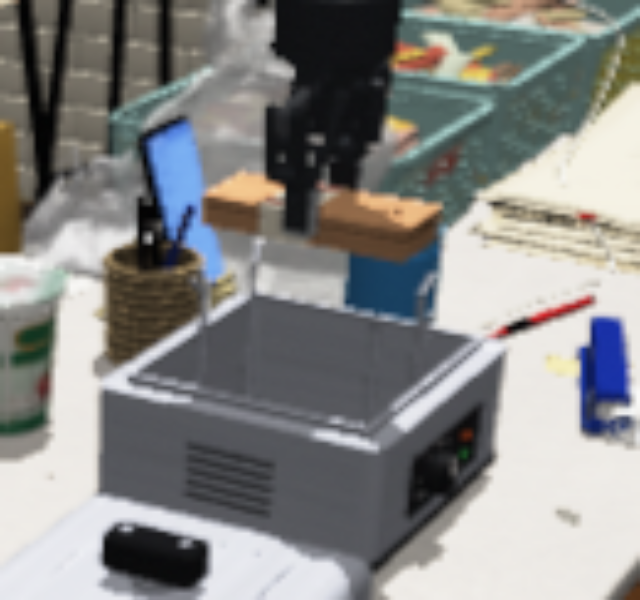

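The side view shows the carton level above the rack, spanning crop (205,170)–(440,260), with the wires beneath it. One y check before lowering.

```bash
cat >> look.py <<'E'
def ends(zlo,zhi):
    for c in("top","side"):
        W=cloud(c)[1]
        for a,b in((480,525),(585,630)):
            with np.errstate(invalid='ignore'):
                M=(W[...,2]>zlo)&(W[...,2]<zhi)&(W[...,0]>a)&(W[...,0]<b)&(W[...,1]>-310)&(W[...,1]<-215)
            P=W[M]
            if len(P)>20: print(c,a,"n",len(P),"x",np.percentile(P[:,0],[1,99]).round(1),"y",np.percentile(P[:,1],[1,99]).round(1),"z",np.median(P[:,2]).round(1))
E
python3 - <<'E'
from look import *
ends(240,251)
S=np.load("boxs.npy"); print(np.round([S[v,u] for v,u in []],1))
m=(S[...,2]>175)&(S[...,2]<190)&(S[...,0]>470)&(S[...,0]<640)&(S[...,1]>-330)&(S[...,1]<-200)
print(S[m].round(0).tolist())
E
```

```text
top 585 n 402 x [586.7 625.9] y [-284.3 -240.9] z 245.2
side 480 n 114 x [483.8 524.4] y [-294. -236.] z 245.0
side 585 n 83 x [586.2 625.1] y [-290.  -237.5] z 244.4
[]
[[618.0, -313.0, 185.0], [616.0, -316.0, 184.0], [616.0, -309.0, 183.0], [614.0, -313.0, 182.0], [617.0, -312.0, 178.0], [615.0, -308.0, 177.0], [612.0, -295.0, 178.0], [495.0, -312.0, 183.0], [491.0, -311.0, 184.0], [618.0, -221.0, 186.0], [493.0, -307.0, 182.0], [490.0, -309.0, 182.0], [618.0, -221.0, 183.0], [614.0, -221.0, 184.0], [497.0, -310.0, 177.0], [491.0, -304.0, 180.0], [613.0, -219.0, 181.0], [612.0, -225.0, 179.0], [493.0, -301.0, 177.0], [490.0, -303.0, 177.0], [492.0, -299.0, 175.0], [474.0, -264.0, 175.0], [470.0, -262.0, 177.0], [495.0, -220.0, 184.0], [493.0, -222.0, 184.0], [496.0, -222.0, 180.0], [491.0, -218.0, 182.0], [494.0, -226.0, 175.0]]
```

```bash
python3 -m inch '[[[0,0,0.03],0],[[0,0,0.04],0],[[0,0,0.04],0],[[0,0,0.04],0],[[0,0,0.03],0],[[0,0,0],0]]'
python3 -m inch '[[[0,0,0.03],0],[[0,0,0.04],0],[[0,0,0.04],0],[[0,0,0.04],0],[[0,0,0.02],0],[[0,0,0],0]]'
python3 -c "
import numpy as np
W=np.load('box.npy');m=(abs(W[...,0]-556)<60)&(abs(W[...,1]+266)<20)&(W[...,2]<110);print(np.percentile(W[m][:,2],[5,50,95]))"
```

```text
time: 17.67
eef_pos: [553.3, -265.1, 116.7]
tcp_rot: [[1.0, -0.009, -0.006], [-0.009, -1.0, 0.004], [-0.006, -0.004, -1.0]]
wrist_force: [-0.7, -0.0, -2.5]
gripper_width: 55.5
grip_force: 43.7
time: 18.17
eef_pos: [554.4, -265.7, 51.1]
tcp_rot: [[1.0, -0.009, -0.003], [-0.009, -1.0, 0.002], [-0.003, -0.002, -1.0]]
wrist_force: [0.7, 0.3, -1.8]
gripper_width: 55.0
grip_force: 43.8
[54.03524914 57.70217703 61.36077242]
```

```bash
python3 -m inch '[[[0,0,0.015],0],[[0,0,0.01],0],[[0,0,0.008],0],[[0,0,0.004],0],[[0,0,0],0],[[0,0,0],0]]'
python3 -m inch '[[[0,0,0.004],0],[[0,0,0.004],0],[[0,0,0],0],[[0,0,0],0]]'
python3 -m inch '[[[0,0,0.003],0],[[0,0,0.003],0],[[0,0,0],0],[[0,0,0],0]]'
```

```text
time: 18.67
eef_pos: [555.8, -266.5, 38.8]
tcp_rot: [[1.0, -0.008, 0.0], [-0.008, -1.0, -0.0], [0.0, 0.0, -1.0]]
wrist_force: [-0.7, 0.6, -1.3]
gripper_width: 55.3
grip_force: 43.8
time: 19.0
eef_pos: [555.5, -266.3, 35.1]
tcp_rot: [[1.0, -0.008, -0.0], [-0.008, -1.0, 0.0], [-0.0, -0.0, -1.0]]
wrist_force: [1.0, -0.3, -2.4]
gripper_width: 55.0
grip_force: 43.8
time: 19.33
eef_pos: [555.5, -266.3, 32.7]
tcp_rot: [[1.0, -0.008, -0.0], [-0.008, -1.0, 0.0], [-0.0, -0.0, -1.0]]
wrist_force: [0.1, -0.9, -1.4]
gripper_width: 54.8
grip_force: 43.8
```

```bash
python3 -m inch '[[[0,0,0.003],0],[[0,0,0.002],0],[[0,0,0],0],[[0,0,0],0]]'
python3 -m inch '[[[0,0,0.002],0],[[0,0,0.002],0],[[0,0,0],0],[[0,0,0],0]]'
```

```text
time: 19.67
eef_pos: [555.8, -266.4, 31.1]
tcp_rot: [[1.0, -0.009, 0.0], [-0.009, -1.0, -0.0], [0.0, 0.0, -1.0]]
wrist_force: [0.3, -0.3, 0.3]
gripper_width: 55.4
grip_force: 44.0
time: 20.0
eef_pos: [555.9, -266.5, 29.8]
tcp_rot: [[1.0, -0.008, 0.0], [-0.008, -1.0, -0.0], [0.0, 0.0, -1.0]]
wrist_force: [-1.6, 0.7, 2.4]
gripper_width: 54.9
grip_force: 44.4
```

```bash
python3 -m inch '[[[0,0,0],0],[[0,0,0],0],[[0,0,0],0],[[0,0,0],0],[[0,0,0],0]]' 0.8
python3 -m inch '[[[0,0,-0.02],0],[[0,0,-0.05],0],[[0,0,-0.1],0],[[0,0,-0.1],0],[[0,0,-0.1],0],[[0,0,-0.05],0],[[0,0,0],0]]'
python3 - <<'E'
from look import *
S=cloud('side')[1]; clusters(S,18,36,330,700,180,600); clusters(cloud('top')[1],18,36,330,700,180,600)
plan(591,243,197,-0.3)
E
```

```text
time: 20.42
eef_pos: [555.6, -266.3, 29.1]
tcp_rot: [[1.0, -0.008, -0.0], [-0.008, -1.0, 0.0], [-0.0, -0.0, -1.0]]
wrist_force: [0.5, 0.4, 0.3]
gripper_width: 68.3
grip_force: 0.0
time: 21.0
eef_pos: [559.0, -268.3, 206.2]
tcp_rot: [[1.0, -0.008, 0.012], [-0.008, -1.0, -0.007], [0.012, 0.007, -1.0]]
wrist_force: [1.0, -0.8, 1.2]
gripper_width: 68.3
grip_force: 0.0
  px [291. 319.] c 590.6 244.2  143x60 yaw -1.1  z 25.4 n897
  px [256. 354.] c 583.0 385.5  141x60 yaw 2.1  z 25.5 n1184
  px [222. 425.] c 518.5 556.7  99x86 yaw 0.3  z 19.7 n1097
  px [241. 266.] c 592.4 242.3  141x58 yaw -0.3  z 25.3 n1452
  px [181. 269.] c 585.1 383.1  141x58 yaw 2.7  z 25.3 n1454
  px [105. 296.] c 518.2 561.2  88x85 yaw 15.9  z 20.5 n523
at [ 556.3 -266.7  199.2] yaw -0.5 F [0.1 0.1 0.2] t 21.1 w 68.2 g 0.0
turn frac -0.0021 (rows>=0.0) then shift frac [ 0.0802 -1.2747  0.0054] rows>=12.3
```

```bash
python3 -m inch '[[[0.006,-0.04,0],0],[[0.006,-0.08,0],0],[[0.006,-0.098,0],0],[[0.006,-0.098,0],0],[[0.006,-0.098,0],0],[[0.006,-0.098,0],0],[[0.006,-0.098,0],0],[[0.006,-0.098,0],0]]' 0.95 >/dev/null
python3 -m inch '[[[0.006,-0.098,0],0],[[0.006,-0.098,0],0],[[0.006,-0.098,0],0],[[0.006,-0.098,0.02],0],[[0.006,-0.098,0.05],0],[[0,-0.05,0.08],0],[[0,-0.027,0.09],0],[[0,0,0.08],0]]' >/dev/null
python3 -m inch '[[[0,0,0.08],0],[[0,0,0.06],0],[[0,0,0],0],[[0,0,0],0]]'
python3 - <<'E'
from look import *
plan(591.3,243.2,-27,-0.3)
clusters(cloud('side')[1],18,27,500,700,180,310)
E
```

```text
time: 22.77
eef_pos: [587.7, 240.9, 10.8]
tcp_rot: [[1.0, -0.008, -0.007], [-0.008, -1.0, -0.002], [-0.007, 0.002, -1.0]]
wrist_force: [0.1, 0.6, 0.7]
gripper_width: 81.6
grip_force: 0.0
at [587.7 240.9  10.8] yaw -0.5 F [0.1 0.6 0.7] t 22.8 w 81.6 g 0.0
turn frac -0.0018 (rows>=0.0) then shift frac [ 0.009  -0.0058  0.0946] rows>=0.9
  px [293. 322.] c 589.9 243.4  142x61 yaw -0.3  z 25.0 n629
```

```bash
python3 -m inch '[[[0.004,-0.003,0.01],0],[[0.002,-0.002,0.03],0],[[0,0,0.03],0],[[0,0,0.02],0],[[0,0,0],0],[[0,0,0],0]]'
python3 -m inch '[[[0,0,0],0],[[0,0,0],0],[[0,0,0],0],[[0,0,0],0],[[0,0,0],0]]' 0.3 40
```

```text
time: 23.32
eef_pos: [592.5, 242.8, -22.9]
tcp_rot: [[1.0, -0.009, -0.002], [-0.009, -1.0, -0.001], [-0.002, 0.001, -1.0]]
wrist_force: [0.2, 0.8, 0.2]
gripper_width: 81.5
grip_force: 0.0
time: 23.73
eef_pos: [594.2, 243.4, -20.7]
tcp_rot: [[1.0, -0.008, 0.002], [-0.008, -1.0, 0.001], [0.002, -0.001, -1.0]]
wrist_force: [0.8, 0.3, 3.3]
gripper_width: 54.8
grip_force: 44.9
```

```bash
python3 -m inch '[[[0,0,-0.01],0],[[0,0,-0.03],0],[[0,0,-0.06],0],[[0,0,-0.09],0],[[0,0,-0.1],0],[[0,0,-0.1],0],[[0,0,-0.1],0],[[0,0,-0.06],0]]' >/dev/null
python3 -m inch '[[[0,0,-0.02],0],[[0,0,0],0],[[0,0,0],0]]'
python3 - <<'E'
from look import *
plan(557.5,-266.3,205,-0.4)
E
```

```text
time: 24.65
eef_pos: [592.6, 242.9, 205.0]
tcp_rot: [[1.0, -0.008, -0.002], [-0.008, -1.0, -0.001], [-0.002, 0.001, -1.0]]
wrist_force: [-0.5, -0.2, -2.4]
gripper_width: 54.9
grip_force: 44.5
at [592.6 242.9 205. ] yaw -0.5 F [-0.5 -0.2 -2.4] t 24.6 w 54.9 g 44.5
turn frac -0.0010 (rows>=0.0) then shift frac [-0.0789  1.2737 -0.    ] rows>=12.2
```

```bash
python3 -m inch '[[[-0.005,0.03,0],0],[[-0.005,0.06,0],0],[[-0.005,0.085,0],0],[[-0.005,0.085,0],0],[[-0.005,0.085,0],0],[[-0.005,0.085,0],0],[[-0.005,0.085,0],0],[[-0.005,0.085,0],0]]' >/dev/null
python3 -m inch '[[[-0.005,0.085,0],0],[[-0.005,0.085,0],0],[[-0.005,0.085,0],0],[[-0.005,0.085,0],0],[[-0.005,0.085,0],0],[[-0.005,0.085,0],0],[[-0.005,0.08,0],0],[[-0.005,0.05,0],0]]' >/dev/null
python3 -m inch '[[[0,0.024,0],0],[[0,0.01,0],0],[[0,0,0],0],[[0,0,0],0],[[0,0,0],0]]'
python3 - <<'E'
from look import *
plan(557.5,-266.3,205,-0.4)
ends(245,262)
E
```

```text
time: 26.4
eef_pos: [557.1, -264.7, 205.9]
tcp_rot: [[1.0, -0.007, -0.001], [-0.007, -1.0, 0.001], [-0.001, -0.001, -1.0]]
wrist_force: [-0.4, -0.6, -0.9]
gripper_width: 55.2
grip_force: 44.5
at [ 557.1 -264.7  205.9] yaw -0.4 F [-0.4 -0.6 -0.9] t 26.4 w 55.2 g 44.5
turn frac -0.0000 (rows>=0.0) then shift frac [0.0009 0.0039 0.0023] rows>=0.0
top 585 n 427 x [585.4 624.7] y [-282.7 -238.6] z 251.8
side 480 n 130 x [482.9 524.2] y [-292.  -234.4] z 251.9
side 585 n 90 x [585.5 621.7] y [-289.9 -234.3] z 251.7
```

```bash
python3 -m inch '[[[0.003,0.004,0],0],[[0,0,0.03],0],[[0,0,0.04],0],[[0,0,0.04],0],[[0,0,0.04],0],[[0,0,0.03],0],[[0,0,0],0]]'
python3 -m inch '[[[0,0,0.03],0],[[0,0,0.04],0],[[0,0,0.04],0],[[0,0,0.02],0],[[0,0,0.01],0],[[0,0,0],0],[[0,0,0],0]]'
```

```text
time: 27.08
eef_pos: [556.2, -266.3, 129.9]
tcp_rot: [[1.0, -0.008, -0.006], [-0.008, -1.0, 0.003], [-0.006, -0.003, -1.0]]
wrist_force: [0.2, -0.2, -2.5]
gripper_width: 54.9
grip_force: 44.4
time: 27.67
eef_pos: [558.9, -268.0, 79.2]
tcp_rot: [[1.0, -0.008, 0.001], [-0.008, -1.0, -0.001], [0.001, 0.001, -1.0]]
wrist_force: [-0.4, -0.5, -1.8]
gripper_width: 55.1
grip_force: 44.5
```

```bash
python3 -m inch '[[[0,0,0.004],0],[[0,0,0.004],0],[[0,0,0],0],[[0,0,0],0]]'
```

```text
time: 28.0
eef_pos: [558.5, -267.8, 75.5]
tcp_rot: [[1.0, -0.008, 0.001], [-0.008, -1.0, -0.0], [0.001, 0.0, -1.0]]
wrist_force: [-0.6, -0.3, -1.4]
gripper_width: 55.0
grip_force: 44.5
```

```bash
python3 -m inch '[[[0,0,0.006],0],[[0,0,0.006],0],[[0,0,0.004],0],[[0,0,0],0],[[0,0,0],0]]'
python3 -m inch '[[[0,0,0.004],0],[[0,0,0.003],0],[[0,0,0],0],[[0,0,0],0]]'
```

```text
time: 28.42
eef_pos: [558.1, -267.6, 68.4]
tcp_rot: [[1.0, -0.008, -0.001], [-0.008, -1.0, 0.0], [-0.001, -0.0, -1.0]]
wrist_force: [0.3, -0.1, -1.5]
gripper_width: 54.6
grip_force: 44.5
time: 28.75
eef_pos: [558.2, -267.7, 65.8]
tcp_rot: [[1.0, -0.008, -0.0], [-0.008, -1.0, 0.0], [-0.0, -0.0, -1.0]]
wrist_force: [-0.5, 0.5, -2.4]
gripper_width: 55.1
grip_force: 44.5
```

```bash
python3 -m inch '[[[0,0,0.003],0],[[0,0,0.003],0],[[0,0,0],0],[[0,0,0],0]]'
python3 -m inch '[[[0,0,0.002],0],[[0,0,0.002],0],[[0,0,0],0],[[0,0,0],0]]'
```

```text
time: 29.08
eef_pos: [558.2, -267.7, 63.4]
tcp_rot: [[1.0, -0.009, -0.0], [-0.009, -1.0, 0.0], [-0.0, -0.0, -1.0]]
wrist_force: [0.6, 0.0, -2.0]
gripper_width: 55.1
grip_force: 44.5
time: 29.42
eef_pos: [558.4, -267.8, 62.1]
tcp_rot: [[1.0, -0.009, 0.0], [-0.009, -1.0, -0.0], [0.0, 0.0, -1.0]]
wrist_force: [-0.1, 0.3, -0.8]
gripper_width: 54.8
grip_force: 44.6
```

```bash
python3 -m inch '[[[0,0,0.002],0],[[0,0,0.003],0],[[0,0,0],0],[[0,0,0],0]]'
```

```text
time: 29.75
eef_pos: [558.5, -267.8, 60.6]
tcp_rot: [[1.0, -0.009, 0.0], [-0.009, -1.0, -0.0], [0.0, 0.0, -1.0]]
wrist_force: [-1.2, 0.9, 3.0]
gripper_width: 54.8
grip_force: 45.0
```

```bash
python3 -m inch '[[[0,0,0],0],[[0,0,0],0],[[0,0,0],0],[[0,0,0],0],[[0,0,0],0]]' 0.8
python3 -m inch '[[[0,0,-0.02],0],[[0,0,-0.05],0],[[0,0,-0.1],0],[[0,0,-0.1],0],[[0,0,-0.06],0],[[0,0,-0.02],0],[[0,0,0],0],[[0,0,0],0]]'
python3 - <<'E'
from look import *
S=cloud('side')[1]; clusters(S,18,36,330,700,180,600); clusters(cloud('top')[1],18,36,330,700,180,600)
plan(584,384.3,200,2.3)
E
```

```text
time: 30.17
eef_pos: [558.3, -267.7, 59.8]
tcp_rot: [[1.0, -0.008, -0.0], [-0.008, -1.0, 0.0], [-0.0, -0.0, -1.0]]
wrist_force: [0.1, -0.4, -0.1]
gripper_width: 68.3
grip_force: 0.0
time: 30.83
eef_pos: [558.0, -267.5, 199.4]
tcp_rot: [[1.0, -0.008, -0.0], [-0.008, -1.0, 0.0], [-0.0, -0.0, -1.0]]
wrist_force: [-0.2, 0.2, -0.7]
gripper_width: 68.2
grip_force: 0.0
  px [256. 354.] c 583.3 385.5  142x61 yaw 2.7  z 25.4 n1194
  px [222. 426.] c 516.8 557.3  104x85 yaw 0.2  z 19.6 n1160
  px [181. 269.] c 585.0 383.0  141x58 yaw 2.9  z 25.2 n1459
  px [104. 296.] c 519.9 557.7  97x65 yaw -27.5  z 20.4 n519
at [ 557. -267.  197.] yaw -0.5 F [ 0.1  0.3 -0.7] t 30.9 w 68.2 g 0.0
turn frac -0.0309 (rows>=0.4) then shift frac [ 0.1327 -1.6241 -0.0074] rows>=15.6
```

```bash
python3 -m inch '[[[0,0,0],-0.031],[[0.007,-0.04,0],0],[[0.007,-0.08,0],0],[[0.007,-0.098,0],0],[[0.007,-0.098,0],0],[[0.007,-0.098,0],0],[[0.007,-0.098,0],0],[[0.007,-0.098,0],0]]' 0.95 >/dev/null
python3 -m inch '[[[0.007,-0.098,0],0],[[0.007,-0.098,0],0],[[0.007,-0.098,0],0],[[0.007,-0.098,0],0],[[0.007,-0.098,0],0],[[0.007,-0.098,0],0],[[0.007,-0.098,0],0],[[0.007,-0.098,0],0]]' >/dev/null
python3 -m inch '[[[0.007,-0.098,0],0],[[0.007,-0.07,0.04],0],[[0.007,-0.04,0.08],0],[[0.007,-0.022,0.09],0],[[0,0,0.1],0],[[0,0,0.08],0],[[0,0,0.05],0],[[0,0,0],0]]' >/dev/null
python3 -m inch '[[[0,0,0],0],[[0,0,0],0],[[0,0,0],0]]' >/dev/null
python3 -c "
from look import *
plan(584.1,384.2,-27,2.4)
clusters(cloud('side')[1],18,27,500,700,310,450)"
```

```text
at [586.8 384.5  26.7] yaw 2.3 F [ 0.4 -0.2  0.5] t 33.2 w 80.9 g 0.0
turn frac -0.0012 (rows>=0.0) then shift frac [-0.0067  0.0005  0.1343] rows>=1.3
  px [259. 356.] c 583.5 385.7  143x59 yaw 2.8  z 25.1 n938
```

```bash
python3 -m inch '[[[-0.004,0,0.02],0],[[-0.003,0,0.03],0],[[0,0,0.04],0],[[0,0,0.03],0],[[0,0,0.012],0],[[0,0,0],0],[[0,0,0],0],[[0,0,0],0]]'
python3 -m inch '[[[0,0,0],0],[[0,0,0],0],[[0,0,0],0],[[0,0,0],0],[[0,0,0],0]]' 0.3 40
python3 -m inch '[[[0,0,-0.01],0],[[0,0,-0.03],0],[[0,0,-0.06],0],[[0,0,-0.09],0],[[0,0,-0.1],0],[[0,0,-0.1],0],[[0,0,-0.1],0],[[0,0,-0.06],0]]' >/dev/null
python3 -m inch '[[[0,0,-0.02],0],[[0,0,0],0],[[0,0,0],0]]'
python3 - <<'E'
from look import *
plan(557.5,-266.3,205,-0.4)
E
```

```text
time: 33.9
eef_pos: [583.0, 383.6, -28.4]
tcp_rot: [[0.999, 0.04, 0.001], [0.04, -0.999, 0.0], [0.001, -0.0, -1.0]]
wrist_force: [0.3, 0.1, -0.2]
gripper_width: 81.1
grip_force: 0.0
time: 34.32
eef_pos: [583.5, 383.9, -27.5]
tcp_rot: [[0.999, 0.04, 0.002], [0.04, -0.999, 0.001], [0.002, -0.001, -1.0]]
wrist_force: [-0.3, -0.3, 4.5]
gripper_width: 55.2
grip_force: 45.3
time: 35.23
eef_pos: [581.7, 382.9, 197.5]
tcp_rot: [[0.999, 0.04, -0.002], [0.04, -0.999, -0.001], [-0.002, 0.001, -1.0]]
wrist_force: [0.2, 0.6, -2.5]
gripper_width: 55.4
grip_force: 44.8
at [581.7 382.9 197.5] yaw 2.3 F [ 0.2  0.6 -2.5] t 35.2 w 55.4 g 44.8
turn frac 0.0300 (rows>=0.4) then shift frac [-0.0492  1.6234 -0.0187] rows>=15.6
```

```bash
python3 -m inch '[[[0,0,0],0.03],[[-0.003,0.03,0],0],[[-0.003,0.06,0],0],[[-0.003,0.085,0],0],[[-0.003,0.085,0],0],[[-0.003,0.085,0],0],[[-0.003,0.085,0],0],[[-0.003,0.085,0],0]]' >/dev/null
python3 -m inch '[[[-0.003,0.085,0],0],[[-0.003,0.085,0],0],[[-0.003,0.085,0],0],[[-0.003,0.085,0],0],[[-0.003,0.085,0],0],[[-0.003,0.085,0],0],[[-0.003,0.085,0],0],[[-0.003,0.085,0],0]]' >/dev/null
python3 -m inch '[[[-0.003,0.085,0],0],[[-0.003,0.085,0],0],[[-0.003,0.085,0],0],[[-0.002,0.085,0],0],[[0,0.05,0],0],[[0,0.025,0],0],[[0,0.013,0],0],[[0,0,0],0]]' >/dev/null
python3 -m inch '[[[0,0,0],0],[[0,0,0],0],[[0,0,0],0],[[0,0,0],0]]'
python3 - <<'E'
from look import *
plan(555.3,-266.3,205,-0.4)
ends(240,258)
E
```

```text
time: 37.57
eef_pos: [555.9, -264.6, 199.3]
tcp_rot: [[1.0, -0.005, 0.0], [-0.005, -1.0, -0.0], [0.0, 0.0, -1.0]]
wrist_force: [0.3, 0.3, -2.4]
gripper_width: 55.0
grip_force: 44.7
at [ 555.9 -264.6  199.3] yaw -0.3 F [ 0.3  0.3 -2.4] t 37.6 w 55.0 g 44.7
turn frac 0.0010 (rows>=0.0) then shift frac [-0.0015  0.0042 -0.0142] rows>=0.1
top 585 n 463 x [585.4 626.9] y [-282.3 -238.3] z 252.1
side 480 n 153 x [484.7 523.3] y [-293.2 -234.5] z 251.6
side 585 n 112 x [586.1 625.3] y [-290.5 -234.8] z 251.7
```

```bash
python3 -m inch '[[[-0.001,0.004,0],0],[[0,0,0.03],0],[[0,0,0.04],0],[[0,0,0.04],0],[[0,0,0.04],0],[[0,0,0.03],0],[[0,0,0],0],[[0,0,0],0]]'
python3 -m inch '[[[0,0,0.03],0],[[0,0,0.03],0],[[0,0,0.015],0],[[0,0,0.008],0],[[0,0,0],0],[[0,0,0],0]]'
```

```text
time: 38.33
eef_pos: [554.6, -266.9, 125.9]
tcp_rot: [[1.0, -0.007, -0.002], [-0.007, -1.0, 0.001], [-0.002, -0.001, -1.0]]
wrist_force: [0.3, -0.2, -1.3]
gripper_width: 55.0
grip_force: 44.6
time: 38.83
eef_pos: [555.3, -267.2, 93.8]
tcp_rot: [[1.0, -0.007, -0.0], [-0.007, -1.0, 0.0], [-0.0, -0.0, -1.0]]
wrist_force: [-0.0, -0.6, -2.3]
gripper_width: 55.5
grip_force: 44.7
```

```bash
python3 -m inch '[[[0,0,0.004],0],[[0,0,0.004],0],[[0,0,0],0],[[0,0,0],0]]'
```

```text
time: 39.17
eef_pos: [555.3, -267.3, 91.0]
tcp_rot: [[1.0, -0.007, 0.0], [-0.007, -1.0, -0.0], [0.0, 0.0, -1.0]]
wrist_force: [0.5, -0.2, -2.1]
gripper_width: 55.3
grip_force: 44.7
```

```bash
python3 -m inch '[[[0,0,0.005],0],[[0,0,0.005],0],[[0,0,0.003],0],[[0,0,0],0],[[0,0,0],0]]'
python3 -m inch '[[[0,0,0.003],0],[[0,0,0.003],0],[[0,0,0],0],[[0,0,0],0]]'
python3 -m inch '[[[0,0,0.003],0],[[0,0,0.002],0],[[0,0,0],0],[[0,0,0],0]]'
```

```text
time: 39.58
eef_pos: [555.1, -267.1, 85.3]
tcp_rot: [[1.0, -0.007, -0.0], [-0.007, -1.0, 0.0], [-0.0, -0.0, -1.0]]
wrist_force: [-0.4, -0.2, -2.1]
gripper_width: 55.0
grip_force: 44.7
time: 39.92
eef_pos: [555.2, -267.2, 83.0]
tcp_rot: [[1.0, -0.007, -0.0], [-0.007, -1.0, 0.0], [-0.0, -0.0, -1.0]]
wrist_force: [-0.4, -0.4, -2.2]
gripper_width: 55.1
grip_force: 44.7
time: 40.25
eef_pos: [555.2, -267.2, 81.1]
tcp_rot: [[1.0, -0.007, -0.0], [-0.007, -1.0, 0.0], [-0.0, -0.0, -1.0]]
wrist_force: [0.8, 0.8, -2.0]
gripper_width: 55.2
grip_force: 44.7
```

```bash
python3 -m inch '[[[0,0,0.002],0],[[0,0,0.002],0],[[0,0,0],0],[[0,0,0],0]]'
python3 -m inch '[[[0,0,0.002],0],[[0,0,0.002],0],[[0,0,0],0],[[0,0,0],0]]'
```

```text
time: 40.58
eef_pos: [555.4, -267.3, 80.0]
tcp_rot: [[1.0, -0.007, 0.0], [-0.007, -1.0, -0.0], [0.0, 0.0, -1.0]]
wrist_force: [-0.9, 0.8, 0.9]
gripper_width: 55.3
grip_force: 45.0
time: 40.92
eef_pos: [555.5, -267.4, 78.6]
tcp_rot: [[1.0, -0.007, 0.0], [-0.007, -1.0, -0.0], [0.0, 0.0, -1.0]]
wrist_force: [-1.7, 0.7, 2.9]
gripper_width: 55.3
grip_force: 45.4
```

Resting at about 5 N. I'll release, retract and check.

```bash
python3 -m inch '[[[0,0,0],0],[[0,0,0],0],[[0,0,0],0],[[0,0,0],0],[[0,0,0],0]]' 0.8
python3 -m inch '[[[0,0,-0.02],0],[[0,0,-0.05],0],[[0,0,-0.1],0],[[0,0,-0.1],0],[[0,0,-0.06],0],[[0,0,-0.02],0],[[0,0,0],0],[[0,0,0],0]]'
python3 -m inch '[[[0,-0.08,0],0],[[0,-0.098,0],0],[[0,-0.098,0],0],[[0,-0.098,0],0],[[0,-0.08,0],0],[[0,0,0],0],[[0,0,0],0],[[0,0,0],0]]'
python3 - <<'E'
from look import *
p,W=cloud('top'); save(p[180:400,100:580],"packed"); S=cloud('side')[1]
print("pile");clusters(W,124,148,475,635,-320,-215,100);clusters(S,124,148,475,635,-320,-215,60)
print("knob");clusters(W,112,140,430,600,-60,130,15);clusters(S,112,140,430,600,-60,130,15)
print("lid");clusters(S,85,110,330,700,-120,180)
print("other");clusters(W,18,36,330,700,180,600)
plan(505.5,34.6,200,2.5)
E
```

```text
time: 41.33
eef_pos: [555.2, -267.2, 77.7]
tcp_rot: [[1.0, -0.007, -0.0], [-0.007, -1.0, 0.0], [-0.0, -0.0, -1.0]]
wrist_force: [0.7, 0.8, -0.4]
gripper_width: 68.2
grip_force: 0.0
time: 42.0
eef_pos: [554.9, -267.1, 217.4]
tcp_rot: [[1.0, -0.007, -0.001], [-0.007, -1.0, 0.0], [-0.001, -0.0, -1.0]]
wrist_force: [0.3, 0.1, -0.7]
gripper_width: 68.3
grip_force: 0.0
time: 42.67
eef_pos: [555.5, -85.7, 215.7]
tcp_rot: [[1.0, -0.007, -0.004], [-0.007, -1.0, 0.0], [-0.004, -0.0, -1.0]]
wrist_force: [0.6, -0.7, 0.3]
gripper_width: 68.5
grip_force: 0.0
pile
  px [476. 282.] c 557.0 -272.1  140x62 yaw -0.7  z 133.2 n1579
  px [393. 211.] c 554.5 -263.8  159x77 yaw 0.2  z 132.9 n443
knob
  px [331. 301.] c 504.6 31.9  56x25 yaw 1.0  z 129.6 n326
  px [362. 258.] c 501.9 36.6  56x27 yaw -1.4  z 126.7 n217
lid
  px [361. 272.] c 501.3 35.8  199x184 yaw -89.2  z 93.7 n2473
other
  px [105. 297.] c 517.7 551.8  100x73 yaw -25.4  z 20.3 n531
at [556.  -86.6 216.6] yaw -0.5 F [0.5 0.1 0.6] t 42.8 w 68.4 g 0.0
turn frac -0.0330 (rows>=0.4) then shift frac [-0.1128 -0.3082  0.0414] rows>=3.2
```

View pics/packed.png

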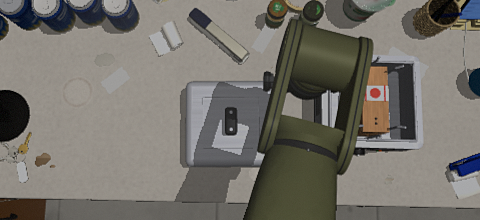

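Pile: the top carton is flat and centred in the rack (crop 375,100), the counter has no more cartons, and the lid is untouched with its knob at crop (231,121). Next is the lid.

```bash
python3 -m inch '[[[0,0,0],-0.033],[[-0.02,-0.055,0],0],[[-0.03,-0.08,0],0],[[-0.03,-0.08,0],0],[[-0.021,-0.06,0],0],[[-0.012,-0.033,0],0],[[0,0,0],0],[[0,0,0],0]]' 0.8 >/dev/null
python3 -m inch '[[[0,0,0],0],[[0,0,0.04],0],[[0,0,0.06],0],[[0,0,0.05],0],[[0,0,0],0],[[0,0,0],0]]'
python3 - <<'E'
from look import *
plan(504.5,34.6,80,2.5)
clusters(cloud('side')[1],112,133,430,600,-60,130,15)
E
```

```text
time: 43.93
eef_pos: [505.3, 34.3, 156.8]
tcp_rot: [[0.999, 0.043, -0.003], [0.043, -0.999, -0.0], [-0.003, -0.0, -1.0]]
wrist_force: [-0.2, -0.1, 0.2]
gripper_width: 68.5
grip_force: 0.0
at [505.3  34.3 156.8] yaw 2.5 F [-0.2 -0.1  0.2] t 43.9 w 68.5 g 0.0
turn frac -0.0003 (rows>=0.0) then shift frac [-0.0019 -0.0008  0.192 ] rows>=1.8
  px [361. 258.] c 503.0 34.5  57x30 yaw 2.0  z 126.5 n215
```

```bash
python3 -m inch '[[[0,0,0.05],0],[[0,0,0.06],0],[[0,0,0.05],0],[[0,0,0.02],0],[[0,0,0.01],0],[[0,0,0],0],[[0,0,0],0],[[0,0,0],0]]'
python3 -m inch '[[[0,0,0],0],[[0,0,0],0],[[0,0,0],0],[[0,0,0],0],[[0,0,0],0],[[0,0,0],0],[[0,0,0],0]]' 0 60
```

```text
time: 44.65
eef_pos: [507.2, 35.3, 83.9]
tcp_rot: [[0.999, 0.045, 0.003], [0.045, -0.999, -0.0], [0.003, 0.0, -1.0]]
wrist_force: [-0.8, 0.2, 0.5]
gripper_width: 68.9
grip_force: 0.0
time: 45.23
eef_pos: [506.3, 35.3, 82.8]
tcp_rot: [[0.999, 0.045, 0.001], [0.045, -0.999, -0.0], [0.001, 0.0, -1.0]]
wrist_force: [-1.3, -1.1, 5.4]
gripper_width: 25.0
grip_force: 60.4
```

```bash
python3 -m inch '[[[0,0,-0.01],0],[[0,0,-0.03],0],[[0,0,-0.06],0],[[0,0,-0.09],0],[[0,0,-0.1],0],[[0,0,-0.1],0],[[0,0,-0.09],0],[[0,0,-0.06],0]]' >/dev/null
python3 -m inch '[[[0,0,-0.015],0],[[0,0,0],0.0],[[0,0,0],0],[[0,0,0],0]]'
python3 -c "
from look import *
plan(556.5,-265,300,-0.4)"
```

```text
time: 46.23
eef_pos: [504.3, 35.5, 300.1]
tcp_rot: [[0.999, 0.045, -0.006], [0.045, -0.999, 0.0], [-0.006, -0.001, -1.0]]
wrist_force: [-0.5, -0.4, -6.4]
gripper_width: 25.0
grip_force: 59.6
at [504.3  35.5 300.1] yaw 2.6 F [-0.5 -0.4 -6.4] t 46.2 w 25.0 g 59.6
turn frac 0.0330 (rows>=0.4) then shift frac [1.357e-01 7.503e-01 3.000e-04] rows>=7.3
```

```bash
python3 -m inch '[[[0,0,0],0.033],[[0.005,0.03,0],0],[[0.011,0.06,0],0],[[0.014,0.075,0],0],[[0.014,0.075,0],0],[[0.014,0.075,0],0],[[0.014,0.075,0],0],[[0.014,0.075,0],0]]' >/dev/null
python3 -m inch '[[[0.014,0.075,0],0],[[0.014,0.075,0],0],[[0.013,0.07,0],0],[[0.007,0.04,0],0],[[0.003,0.02,0],0],[[0,0,0],0],[[0,0,0],0],[[0,0,0],0]]' >/dev/null
python3 -m inch '[[[0,0,0],0],[[0,0,0],0],[[0,0,0],0],[[0,0,0],0]]'
python3 - <<'E'
from look import *
plan(556.2,-265,300,-0.4)
for c in("top","side"):
    p,W=cloud(c); print(c)
    print(" knob/top");clusters(W,333,352,480,640,-350,-150,8)
    print(" lidtop");clusters(W,305,328,430,700,-400,-130,100)
    print(" wall");clusters(W,222,300,430,700,-400,-130,100)
    print(" rim");clusters(W,106,126,430,700,-400,-130,100)
save(cv2.resize(p[90:290,320:480],(480,600)),"lidback")
E
```

```text
time: 47.9
eef_pos: [558.6, -262.3, 304.3]
tcp_rot: [[1.0, -0.006, 0.0], [-0.006, -1.0, -0.0], [0.0, 0.0, -1.0]]
wrist_force: [-0.4, -0.5, -5.3]
gripper_width: 24.7
grip_force: 59.8
at [ 558.6 -262.3  304.3] yaw -0.3 F [-0.4 -0.5 -5.3] t 47.9 w 24.7 g 59.8
turn frac 0.0006 (rows>=0.0) then shift frac [-0.006   0.0067  0.0106] rows>=0.1
top
 knob/top
  px [496. 265.] c 550.9 -244.1  7x4 yaw 60.2  z 345.1 n15
 lidtop
  px [472. 258.] c 558.5 -237.5  185x144 yaw -1.2  z 315.3 n5203
  px [545. 277.] c 533.4 -334.0  54x39 yaw -88.4  z 314.7 n336
 wall
  px [442. 278.] c 543.1 -176.5  207x84 yaw 23.8  z 259.2 n1098
 rim
  px [435. 292.] c 556.5 -224.7  200x129 yaw -0.7  z 115.0 n1351
side
 knob/top
  px [396. 147.] c 551.9 -257.5  56x40 yaw 40.1  z 344.6 n133
 lidtop
  px [396. 159.] c 554.2 -257.9  197x181 yaw 88.5  z 314.9 n1292
 wall
  px [393. 181.] c 511.0 -213.7  265x134 yaw 44.3  z 261.8 n1997
 rim
  px [394. 203.] c 591.6 -354.0  91x14 yaw -1.3  z 114.7 n118
  px [392. 221.] c 554.7 -263.1  218x204 yaw -89.9  z 114.8 n1065
```

View pics/lidback.png

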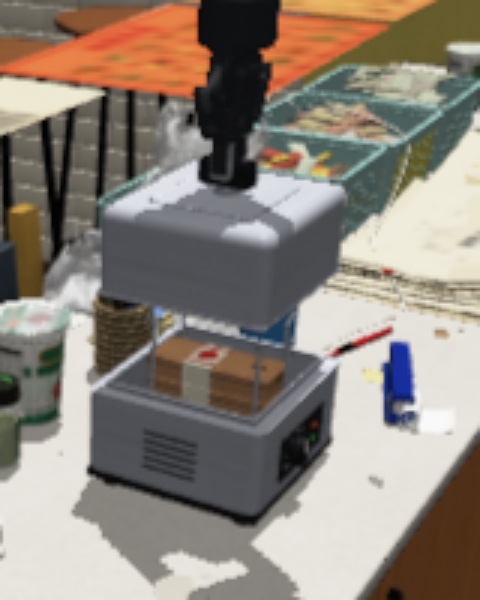

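The three cartons sit neatly stacked in the rack (crop 215,375), with the lid level above them (bottom edge around row 300). I'll shift 4 mm toward -y and lower.

```bash
python3 -m inch '[[[-0.004,0.0105,0],0],[[0,0,0],0],[[0,0,0.03],0],[[0,0,0.05],0],[[0,0,0.05],0],[[0,0,0.04],0],[[0,0,0.02],0],[[0,0,0],0]]' 
python3 -m inch '[[[0,0,0.01],0],[[0,0,0.01],0],[[0,0,0.01],0],[[0,0,0],0],[[0,0,0],0],[[0,0,0],0]]'
python3 -c "
from look import *
plan(557,-266.5,197.5,-0.4)"
```

```text
time: 48.67
eef_pos: [555.3, -266.3, 224.0]
tcp_rot: [[1.0, -0.007, -0.005], [-0.007, -1.0, 0.003], [-0.005, -0.003, -1.0]]
wrist_force: [-0.5, 0.6, -7.0]
gripper_width: 24.8
grip_force: 59.7
time: 49.17
eef_pos: [557.2, -267.3, 216.5]
tcp_rot: [[1.0, -0.007, 0.001], [-0.007, -1.0, -0.0], [0.001, 0.0, -1.0]]
wrist_force: [0.1, -0.3, -5.4]
gripper_width: 24.9
grip_force: 59.7
at [ 557.2 -267.3  216.5] yaw -0.4 F [ 0.1 -0.3 -5.4] t 49.2 w 24.9 g 59.7
turn frac 0.0000 (rows>=0.0) then shift frac [-0.0004 -0.0019  0.0475] rows>=0.5
```

```bash
python3 -m inch '[[[0,-0.001,0.008],0],[[0,0,0.008],0],[[0,0,0.006],0],[[0,0,0],0],[[0,0,0],0]]' 
python3 -m inch '[[[0,0,0.005],0],[[0,0,0.005],0],[[0,0,0],0],[[0,0,0],0]]'
python3 -m inch '[[[0,0,0.005],0],[[0,0,0.003],0],[[0,0,0],0],[[0,0,0],0]]'
```

```text
time: 49.58
eef_pos: [556.7, -266.6, 206.6]
tcp_rot: [[1.0, -0.007, -0.001], [-0.007, -1.0, 0.0], [-0.001, -0.0, -1.0]]
wrist_force: [0.6, 0.4, -4.7]
gripper_width: 24.5
grip_force: 59.8
time: 49.92
eef_pos: [556.8, -266.7, 202.9]
tcp_rot: [[1.0, -0.007, -0.0], [-0.007, -1.0, 0.0], [-0.0, -0.0, -1.0]]
wrist_force: [-0.2, 0.2, -4.9]
gripper_width: 24.7
grip_force: 59.8
time: 50.25
eef_pos: [556.8, -266.7, 199.8]
tcp_rot: [[1.0, -0.007, -0.0], [-0.007, -1.0, 0.0], [-0.0, -0.0, -1.0]]
wrist_force: [0.4, -0.1, -6.0]
gripper_width: 24.6
grip_force: 59.8
```

```bash
python3 -m inch '[[[0,0,0.003],0],[[0,0,0.002],0],[[0,0,0],0],[[0,0,0],0]]' 
python3 -m inch '[[[0,0,0.002],0],[[0,0,0.002],0],[[0,0,0],0],[[0,0,0],0]]'
```

```text
time: 50.58
eef_pos: [557.0, -266.8, 198.1]
tcp_rot: [[1.0, -0.007, 0.0], [-0.007, -1.0, -0.0], [0.0, 0.0, -1.0]]
wrist_force: [0.2, 0.4, -6.1]
gripper_width: 24.8
grip_force: 59.8
time: 50.92
eef_pos: [557.1, -266.8, 197.8]
tcp_rot: [[1.0, -0.007, 0.001], [-0.007, -1.0, -0.001], [0.001, 0.0, -1.0]]
wrist_force: [-3.2, 2.4, 2.9]
gripper_width: 24.4
grip_force: 60.9
```

Contact at the expected rim height (197.5). I'll release, retract and verify.

```bash
python3 -m inch '[[[0,0,0],0],[[0,0,0],0],[[0,0,0],0],[[0,0,0],0],[[0,0,0],0],[[0,0,0],0]]' 0.8
python3 -m inch '[[[0,0,-0.02],0],[[0,0,-0.05],0],[[0,0,-0.08],0],[[0,0,-0.08],0],[[-0.08,0,0],0],[[-0.08,0,0],0],[[-0.08,0,0],0],[[-0.05,0,0],0]]'
python3 -m inch '[[[0,0,0],0],[[0,0,0],0],[[0,0,0],0],[[0,0,0],0]]' >/dev/null
python3 - <<'E'
from look import *
for c in("top","side"):
    p,W=cloud(c); print(c)
    print(" knob");clusters(W,228,260,480,640,-350,-150,15)
    print(" lidtop");clusters(W,200,225,430,700,-400,-130,100)
    print(" rim");clusters(W,106,119,430,700,-400,-130,50)
save(cv2.resize(p[130:290,320:480],(600,600)),"final")
E
```

```text
time: 51.42
eef_pos: [557.1, -266.9, 196.4]
tcp_rot: [[1.0, -0.007, 0.0], [-0.007, -1.0, -0.0], [0.0, 0.0, -1.0]]
wrist_force: [0.1, 0.0, -0.3]
gripper_width: 68.5
grip_force: 0.0
time: 52.08
eef_pos: [439.1, -265.9, 289.5]
tcp_rot: [[1.0, -0.007, 0.001], [-0.007, -1.0, -0.001], [0.001, 0.001, -1.0]]
wrist_force: [-0.0, -0.1, 0.3]
gripper_width: 68.3
grip_force: 0.0
top
 knob
  px [490. 272.] c 555.7 -267.8  56x27 yaw -0.7  z 244.4 n464
 lidtop
  px [482. 273.] c 556.5 -267.8  197x185 yaw 88.8  z 209.1 n8163
 rim
  px [432. 291.] c 537.3 -183.6  225x104 yaw 25.9  z 114.5 n698
side
 knob
  px [395. 179.] c 554.2 -265.5  58x29 yaw 1.2  z 239.7 n143
 lidtop
  px [395. 191.] c 551.9 -263.1  193x182 yaw 88.8  z 208.7 n1343
 rim
  px [393. 226.] c 505.9 -215.9  278x146 yaw 44.6  z 113.9 n448
```

View pics/final.png

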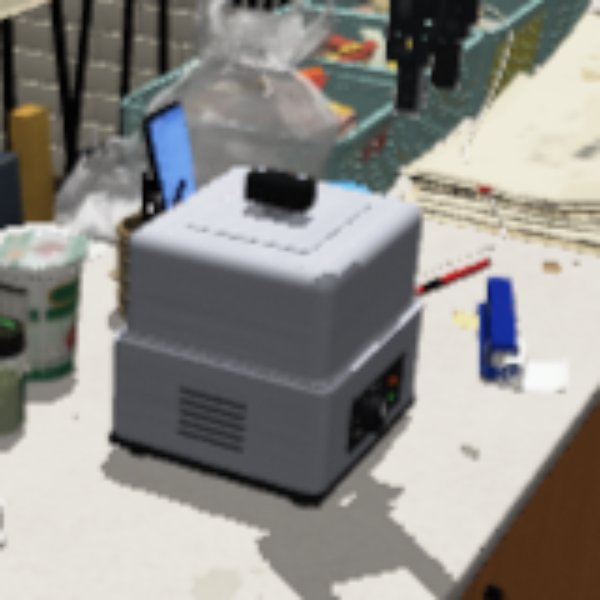

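The lid sits level and fully down on the box (crop 270,280). The knob heights match the start values and the gripper is clear.

```bash
python3 -c "
from rig import ctrl
print(ctrl.finish_job())"
```

```text
the job is handed in; nothing more can be done
None
```

I stacked all three cartons (no fourth was out) flat in the rack, put the lid back level on the rim, and handed the job in at about 52 s; no verdict came back.

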